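# Roll the sample vial onto the reader's line and trigger the reader

## Task

Put a fingertip on top of the green-capped vial lying on the code reader's mat and roll it gently, without gripping, lifting or dragging it, until it lies still along the white line, centred over it. Then take the finger off the vial, press the yellow trigger button all the way down and let it go, so that the reader reads the vial where it lies. Leave the blue-capped vial and everything else where it is.

Things in the scene. Friction and masses are not known exactly. Their poses are not given: they have to be found in the camera images.
- green_vial: amber vial with GREEN cap and black-ringed label, lying 50 to 75 mm from the line, nearly parallel. 95 mm long, about 50 g. Glass: cylinder 27.5 mm in diameter, y -47.5 to +24.5 mm; cap at +y, 24 mm. Origin on its axis at half length, 13.75 mm above the mat; y along it, z up at the start, turning as it rolls. A flat finger on top travels twice as far as the vial; left without speed, it stays put
- blue_vial: the same kind of vial with a BLUE cap, lying on the other side of the line, 50 to 75 mm from it; to be left alone
- stand: the code reader's stand, fixed: white base plate 260 x 350 x 12 mm (x by y), dark mat 236 x 200 mm, its top 14 mm above the bench. Origin at the centre of the plate's underside; x across the line, y along it. A 16 mm column, 247 mm high, at x = +98, y = -145 mm; the grey reader head on it reaches at most to x = +30, y = -40 mm, 150 to 255 mm above the bench
- read_line (a point): the middle of the white line on the mat's top; the line is 5 mm wide and 150 mm long, along the stand's y axis, with a short cross tick at each end. Axes as the stand's: x across the line, y along it, z up. On the stand it lies at x = 0, y = +60 mm, z = 14 mm
- trigger_top (a point): centre of the top face of the round yellow trigger button, 32 mm in diameter, in a black collar on the stand at x = -90, y = -120 mm; 34 mm above the bench when up. It is pressed straight down
- trigger (a joint): travel of the button: 0 up, 0.006 (6 mm) fully down; a spring returns it, fully down takes 5 N
- white_vial: the same kind of vial with a white cap, standing upright on the bare base plate beside the mat, 95 mm high; origin at the centre of its foot; to be left alone
- spray_bottle: blue spray bottle with white head on the bench, 64 mm wide, 184 mm high; origin at the centre of its foot; to be left alone
- reagent_bottle: brown bottle with blue cap on the bench, 72 mm wide, 145 mm high; origin at the centre of its foot; to be left alone
- beaker: glass beaker on the bench, 72 mm wide, 90 mm high; origin at the centre of its foot; to be left alone
- jar: white jar with red lid on the bench, 60 mm wide, 85 mm high; origin at the centre of its foot; to be left alone

How it is judged:
By the outcome, as a careful person would: the job done as asked, in the order asked, and still so for the second after the job is handed in, with the robot touching nothing.
It also fails if it takes over 61 s, if anything falls off the work surface, if the arm or the gripper's body presses on something with over 40 N, if the wrist force passes 120 N, or if a joint passes its speed limit or range.

## Robot

A 7-joint arm with a two-finger parallel gripper is mounted at the origin on the work surface. World frame = base frame: x ahead of the robot, y to its left, z up, the work surface at z = 0. Lengths are in m, angles in rad, forces in N, time in s.
With the tool pointing down it reaches from about 0.375 to 0.925 m from the base axis. Payload 3.1 kg.
Tool frame: the origin (TCP) lies on the centre line of the jaws, within the pads' length; the fingertips stand 25 mm ahead of it and the grasp point (between the pads) lies 6 mm ahead of it; x points along the fingers, y is the direction in which the jaws open and shut, and the axes are right-handed (so a half turn about x gives the same grasp; the last joint's range is limited). The gripper opens to 85 mm and grips with 20 to 120 N. Pads are 22 mm wide; open, the fingers measure 114 mm over their backs; the gripper's body (76 mm by 85 mm) begins 54 mm behind the grasp point. The pads swing forward as they close: fully open they stand 13 mm farther back than shut.
Start: joints at [1.118, 0.383, 0.044, 1.598, -0.018, 1.161, -0.05], TCP at [0.226, -0.61, 0.219] pointing down, gripper open.
Joint ranges: [-2.61, 2.61], [-0.41, 2.15], [-1.48, 1.57], [0, 2.5], [-1.57, 4.71], [0.05, 1.97], [-2.85, 2.85]. Speed limits (rad/s): [2.79, 2.79, 3.14, 3.14, 3.14, 3.14, 3.14].

## Interface

Orientations are given as a 3x3 rotation matrix whose columns are the frame's x, y, z axes.
In Python, from station import robot gives the robot as it stands.
- The arm moves only by the tool jog_arm, never from a script. Its argument "targets" is a list of rows, each a list of 7 numbers: the shift along the tool's x, y, z in m, then the turn, a rotation vector about the tool's x, y, z in rad, then the closure, from 0 (fully open) to 1 (shut). In form: [[dx, dy, dz, ax, ay, az, hand], ...]. A call has 1 to 12 rows; each row is the pose to reach, as a shift and turn from the pose commanded when the call began, along the tool's axes at that moment; what a row does not reach only later rows make up. A row lasts 1/8 s, in which the tool goes at most 62.5 mm and 10.7 degrees, less where a joint would pass 70% of its speed; a pose out of reach is approached as far as the arm can. A call with a gripper value outside its range is refused whole. The fingers move at their own pace and stop on an object; "squeeze" is the grip in N (left out, the last holds). Time passes only in rows, so rows that repeat a pose let the fingers close. It gives the time, the measured TCP pose, the force and the opening at its end, in the units of the state.
- robot.observe(): the state, without advancing time (a new reading comes with each control period).
- robot.grab_frame(name): name is "side" or "top" or "wrist"; returns a dict with "img" (420x560x3 uint8, red, green, blue), "fovy" (degrees; the focal length in pixels is half the picture's height over the tangent of half this angle, whatever the lens; pixels are square), "cx", "cy" (the principal point, pixels), "R" (3x3) and "t" (3): a world point X has camera coordinates R X + t; the wrist camera has in their place "tool_from_camera" (4x4, takes a point from camera to tool coordinates, whose origin is the TCP and whose axes are the tool frame's). Camera axes: x right, y down, z forward; pixel columns grow to the right and rows downward; lengths in m; the calibration is good to about 2 mm. A picture is of the moment at which its call begins: read the wrist's pose just before it. There is no depth.
- robot.hand_in(): hands the job in, once; it reports no verdict.
The state is a dict: "clock": time; "joints": joint angles; "dq": joint speeds; "tau": joint torques, N m; "eef_pos": TCP position; "tool_rot": TCP orientation; "contact_force": force on the tool from outside, world axes, zero at the start; "torque": the same for the moment, N m; "grip_width": opening from 0.0 (shut) to 1.0 (fully open).
Only numpy, scipy, OpenCV 4.12 (cv2) and the standard library are available. Lean on these libraries where they do the work, as an engineer would, in place of code of your own. Each camera call takes 0.05 s, during which the arm holds its last target.

## Working session

There is one attempt and no reset: what is moved stays moved. The work goes in short steps, Python scripts to look and compute and a tool call to move; the robot and the scene stay as the last step left them, time stands still between calls to the robot, and variables do not carry over. Pictures are saved under pics/ and viewed, and the job is handed in when it is done.

Besides the shell and the picture viewer there is one more tool, called by a JSON object that holds its "method" and its "body", one argument or row to a line. jog_arm: Moves the arm, as the interface text tells. Its arguments: {"type":"object","properties":{"targets":{"type":"array","items":{"type":"array","items":{"type":"number"}}},"squeeze":{"type":"number"}},"required":["targets"]}

```bash
mkdir -p pics
python3 - <<'E'
from station import robot
import cv2,json,numpy as np
s=robot.observe(); print({k:np.round(v,4).tolist() for k,v in s.items()})
for n in ("top","side","wrist"):
    f=robot.grab_frame(n); cv2.imwrite(f"pics/{n}0.png",f["img"][:,:,::-1])
    print(n,{k:np.round(v,4).tolist() for k,v in f.items() if k!="img"})
E
```

```text
{'clock': 0.0, 'joints': [1.1182, 0.3839, 0.0438, 1.5996, -0.0179, 1.1612, -0.0499], 'dq': [-0.0006, 0.0003, -0.0004, 0.0021, 0.0002, -0.0001, 0.0004], 'tau': [0.0002, -43.3471, 1.0246, -24.9517, 0.0106, 0.0114, 0.0], 'eef_pos': [0.2255, -0.6086, 0.218], 'tool_rot': [[-0.0011, 0.3475, -0.9377], [0.0025, -0.9377, -0.3475], [-1.0, -0.0027, 0.0001]], 'contact_force': [-0.3699, -0.7535, 0.3511], 'torque': [-0.0421, 0.0135, -0.0221], 'grip_width': 0.9998}
top {'fovy': 55.1556, 'cx': 279.2591, 'cy': 207.3009, 'R': [[-0.0047, -0.9998, 0.0186], [-0.9885, 0.0019, -0.1511], [0.1511, -0.0191, -0.9883]], 't': [-0.0081, 0.524, 1.05]}
side {'fovy': 51.7667, 'cx': 282.0874, 'cy': 206.2366, 'R': [[0.9703, -0.2418, -0.0105], [-0.1751, -0.6715, -0.72], [0.167, 0.7004, -0.6939]], 't': [-0.5201, 0.1455, 1.0004]}
wrist {'fovy': 68.2882, 'cx': 281.6484, 'cy': 207.9088, 'tool_from_camera': [[0.0003, -0.2601, 0.9656, -0.1554], [1.0, -0.001, -0.0006, -0.0001], [0.0011, 0.9656, 0.2601, -0.0662], [0.0, 0.0, 0.0, 1.0]]}
```

View pics/top0.png

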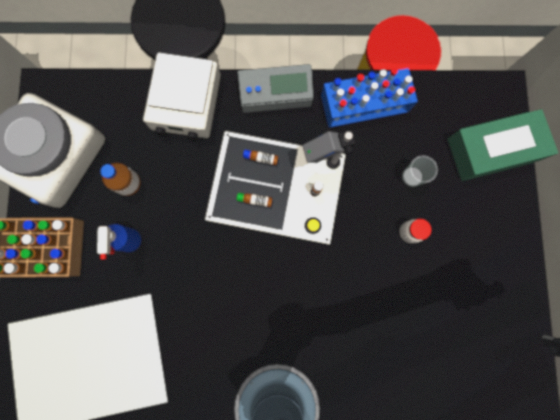

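View pics/side0.png

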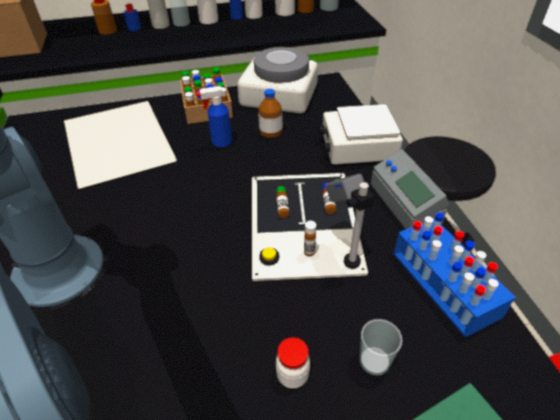

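View pics/wrist0.png

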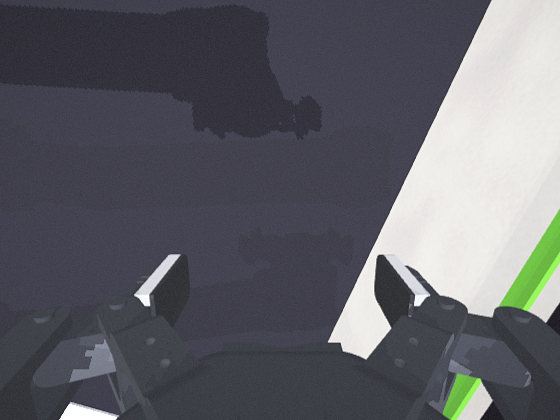

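Run:
```python
import cv2
i=cv2.imread("pics/top0.png")[125:250,200:360]; cv2.imwrite("pics/top0c.png",cv2.resize(i,None,fx=5,fy=4.8*5/4.8*0.96,interpolation=cv2.INTER_CUBIC) if 0 else cv2.resize(i,(800,625))[:600])
i=cv2.imread("pics/side0.png")[165:285,240:400]; cv2.imwrite("pics/side0c.png",cv2.resize(i,(800,600),interpolation=cv2.INTER_CUBIC))
```

```text
(no output)
```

View pics/top0c.png

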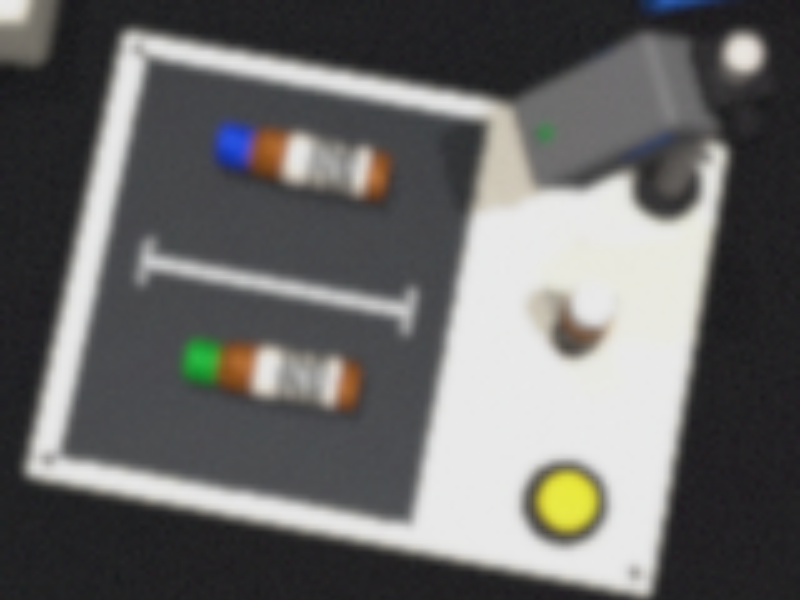

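View pics/side0c.png

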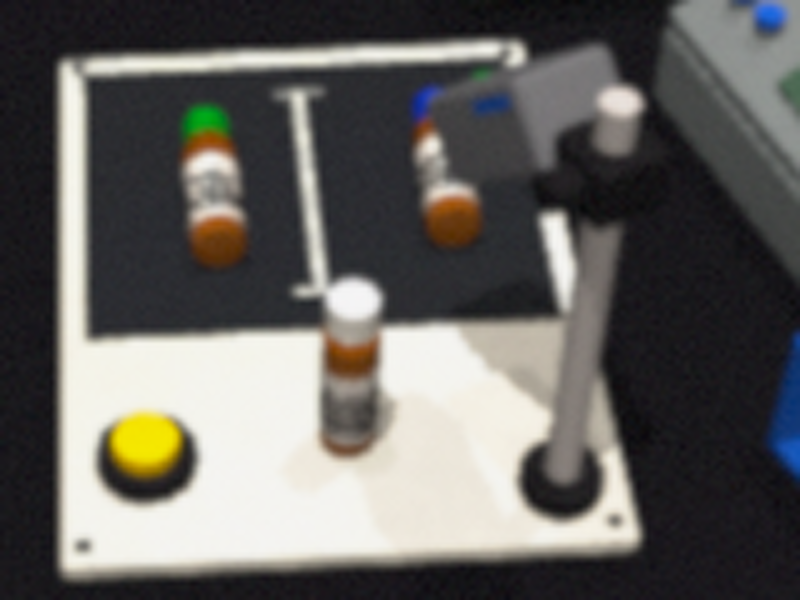

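```bash
cat > h.py <<'E'
import numpy as np, cv2
from scipy.optimize import least_squares
C={'top':dict(fovy=55.1556,c=(279.2591,207.3009),R=np.array([[-0.0047,-0.9998,0.0186],[-0.9885,0.0019,-0.1511],[0.1511,-0.0191,-0.9883]]),t=np.array([-0.0081,0.524,1.05])),
'side':dict(fovy=51.7667,c=(282.0874,206.2366),R=np.array([[0.9703,-0.2418,-0.0105],[-0.1751,-0.6715,-0.72],[0.167,0.7004,-0.6939]]),t=np.array([-0.5201,0.1455,1.0004]))}
def proj(n,X):
    c=C[n]; f=210/np.tan(np.radians(c['fovy'])/2); p=c['R']@X+c['t']; return f*p[:2]/p[2]+np.array(c['c'])
def ray(n,uv,z):
    c=C[n]; f=210/np.tan(np.radians(c['fovy'])/2)
    d=c['R'].T@np.array([(uv[0]-c['c'][0])/f,(uv[1]-c['c'][1])/f,1]); o=-c['R'].T@c['t']
    return o+d*(z-o[2])/d[2]
def wray(f,pos,rot,uv,z):
    F=210/np.tan(np.radians(f['fovy'])/2); T=f['tool_from_camera']
    d=rot@T[:3,:3]@np.array([(uv[0]-f['cx'])/F,(uv[1]-f['cy'])/F,1]); o=pos+rot@T[:3,3]
    return o+d*(z-o[2])/d[2]
E
python3 - <<'E'
from h import *
T=lambda u,v:(200+(u+.5)/5-.5,125+(v+.5)/5-.5)
S=lambda u,v:(240+(u+.5)/5-.5,165+(v+.5)/5-.5)
obs=[('top',T(122,30),(130,175,12)),('top',T(25,478),(-130,175,12)),('top',T(652,597),(-130,-175,12)),('top',T(729,148),(130,-175,12)),
('top',T(135,55),(118,160,14)),('top',T(62,457),(-118,160,14)),('top',T(413,523),(-118,-40,14)),('top',T(148,260),(0,135,14)),('top',T(409,310),(0,-15,14)),('top',T(567,500),(-90,-120,34)),
('side',S(60,60),(-130,175,12)),('side',S(65,575),(-130,-175,12)),('side',S(640,545),(130,-175,12)),('side',S(300,94),(0,135,14)),('side',S(310,292),(0,-15,14)),('side',S(146,436),(-90,-120,34))]
def res(p,split=False):
    c,s=np.cos(p[2]),np.sin(p[2]); R=np.array([[c,-s,0],[s,c,0],[0,0,1]])
    return np.concatenate([proj(n,R@(np.array(l)/1000)+[p[0],p[1],0])-uv for n,uv,l in obs])
for sel in ('top','side','both'):
    allo=obs[:]
    o=[x for x in obs if sel in(x[0],'both')]; bak=obs; obs=o
    r=least_squares(res,[.6,0,-.2]); obs=bak
    print(sel,r.x,np.degrees(r.x[2]),np.round(r.fun,1))
    p=r.x; c,s=np.cos(p[2]),np.sin(p[2]); R=np.array([[c,-s],[s,c]])
    for nm,a,b in (('top',T(183,361),T(360,387)),('side',S(205,112),S(220,248))):
        A=ray(nm,a,.0278)[:2];B=ray(nm,b,.0278)[:2]
        print(nm,A,B,'stand mm',(R.T@(A-p[:2]))*1e3,(R.T@(B-p[:2]))*1e3)
    print('trigger',R@[-.09,-.12]+p[:2],'line',R@[0,.06]+p[:2])
E
```

```text
top [ 0.5885395  -0.00136172 -0.19051831] -10.915895046261406 [ 0.2  0.3  0.2 -0.5 -0.3 -0.7 -0.6 -0.8  1.8  0.  -1.   0.4  0.1  0.7
 -0.6  0.4 -0.2  0.3  0.3 -0.1]
top [0.55520946 0.10805499] [0.54057637 0.01087293] stand mm [-53.44698127 101.12530774] [-49.41214782   2.93059875]
side [0.56140332 0.11701114] [0.54405935 0.01530133] stand mm [-49.06120199 111.09232928] [-46.83078174   7.93843768]
trigger [ 0.4774438  -0.10214736] line [0.59990157 0.05755265]
side [ 5.90612541e-01 -5.07013189e-04 -1.92212343e-01] -11.012956022192457 [-0.2  0.5 -1.  -1.   0.2 -0.6 -0.8  0.5  2.1  0.4 -0.3  0.5]
top [0.55520946 0.10805499] [0.54057637 0.01087293] stand mm [-55.48980036  99.79964043] [-51.28862765   1.61190747]
side [0.56140332 0.11701114] [0.54405935 0.01530133] stand mm [-51.12091184 109.77407732] [-48.71574871   6.62411214]
trigger [ 0.47934626 -0.10110431] line [0.6020744  0.05838803]
both [ 0.58939014 -0.00112043 -0.19008147] -10.89086581170664 [ 0.1  0.   0.2 -0.8 -0.4 -1.  -0.7 -1.1  1.7 -0.3 -1.1  0.1 -0.   0.3
 -0.7  0.1 -0.3 -0.   0.3 -0.4 -0.7  0.7 -1.4 -0.6 -0.  -0.4 -1.2  0.7
  1.7  0.7 -0.6  0.9]
top [0.55520946 0.10805499] [0.54057637 0.01087293] stand mm [-54.19252716 100.75098404] [-50.20058973   2.55452183]
side [0.56140332 0.11701114] [0.54405935 0.01530133] stand mm [-49.80239428 110.71608873] [-47.61703625   7.56123263]
trigger [ 0.47833848 -0.10195459] line [0.60072647 0.0577989 ]
```

{"method": "jog_arm", "body": {
  "targets": [
    [0, -0.515, -0.535, -1.026, 0, 0, 1],
    [0, -0.515, -0.535, -1.026, 0, 0, 1],
    [0, -0.515, -0.535, -1.026, 0, 0, 1],
    [0, -0.515, -0.535, -1.026, 0, 0, 1],
    [0, -0.515, -0.535, -1.026, 0, 0, 1],
    [0, -0.515, -0.535, -1.026, 0, 0, 1],
    [0, -0.515, -0.535, -1.026, 0, 0, 1],
    [0, -0.515, -0.535, -1.026, 0, 0, 1],
    [0, -0.515, -0.535, -1.026, 0, 0, 1],
    [0, -0.515, -0.535, -1.026, 0, 0, 1],
    [0, -0.515, -0.535, -1.026, 0, 0, 1],
    [0, -0.515, -0.535, -1.026, 0, 0, 1]
  ]
}}

```text
clock: 1.65
eef_pos: [0.5491, 0.0615, 0.2193]
tool_rot: [[0.0, 0.982, -0.188], [0.0, -0.188, -0.982], [-1.0, 0.0, -0.0]]
contact_force: [1.3, 0.3, 0.1]
grip_width: -0.001
```

{"method": "jog_arm", "body": {
  "targets": [
    [0, 0, 0, 0, 0, 0, 1],
    [0, 0, 0, 0, 0, 0, 1],
    [0, 0, 0, 0, 0, 0, 1]
  ]
}}

```text
clock: 2.02
eef_pos: [0.5481, 0.057, 0.219]
tool_rot: [[-0.001, 0.981, -0.192], [-0.001, -0.192, -0.981], [-1.0, -0.001, 0.001]]
contact_force: [-0.1, -0.0, 0.8]
grip_width: 0.003
```

```bash
cat > snap.py <<'E'
import sys,cv2,numpy as np,pickle
from station import robot
tag=sys.argv[1]; names=sys.argv[2:]
for n in names:
    s=robot.observe(); f=robot.grab_frame(n); pickle.dump((s,f),open(f"{n}{tag}.pkl","wb"))
    cv2.imwrite(f"pics/{n}{tag}.png",f["img"][:,:,::-1])
s=robot.observe(); print({k:np.round(s[k],4).tolist() for k in("clock","eef_pos","tool_rot","contact_force","grip_width")})
E
python3 snap.py 1 wrist
```

```text
{'clock': 2.075, 'eef_pos': [0.5482, 0.057, 0.2191], 'tool_rot': [[-0.0006, 0.9814, -0.1921], [-0.0012, -0.1921, -0.9814], [-1.0, -0.0004, 0.0013]], 'contact_force': [0.6703, -0.2618, -0.2724], 'grip_width': -0.0014}
```

View pics/wrist1.png

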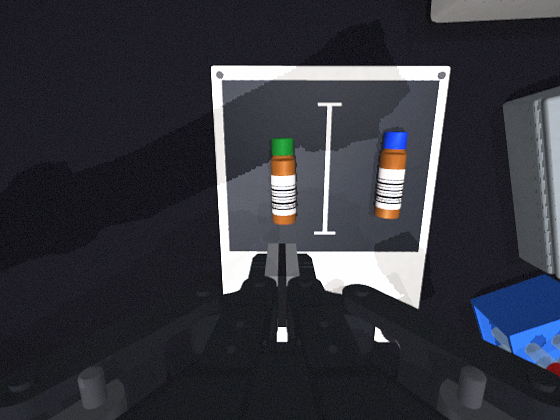

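Run:
```python
import cv2
i=cv2.imread("pics/wrist1.png"); cv2.imwrite("pics/w1c.png",cv2.resize(i[95:275,240:420],(600,600),interpolation=cv2.INTER_CUBIC))
```

```text
(no output)
```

View pics/w1c.png

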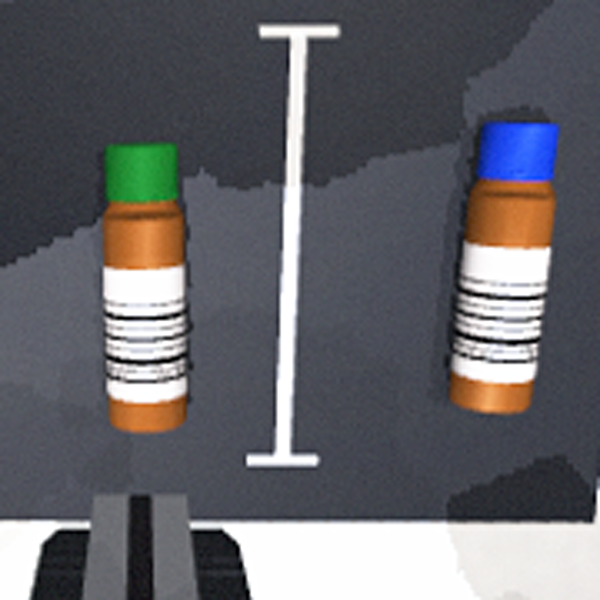

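```bash
cat > meas.py <<'E'
import sys,pickle,ast
from h import *
# usage: meas.py tag ; points full px: line top, line bottom, vial cap end, vial base end
def meas(tag,pts):
    s,f=pickle.load(open(f"wrist{tag}.pkl","rb")); p,R=np.array(s['eef_pos']),np.array(s['tool_rot'])
    a,b=[wray(f,p,R,q,.014)[:2] for q in pts[:2]]; c,d=[wray(f,p,R,q,.0278)[:2] for q in pts[2:4]]
    y=(a-b)/np.linalg.norm(a-b); x=np.array([y[1],-y[0]]); m=(a+b)/2
    print('line len',np.linalg.norm(a-b),'mid',m,'yaw',np.degrees(np.arctan2(-y[0],y[1])))
    for n,q in(('cap',c),('base',d),('mid',(c+d)/2)): print(n,q,'x,y mm',(q-m)@x*1e3,(q-m)@y*1e3)
    v=c-d; print('vial len',np.linalg.norm(v),'vial yaw world',np.degrees(np.arctan2(-v[0],v[1])))
    return m,x,y
if __name__=="__main__": meas(sys.argv[1],ast.literal_eval(sys.argv[2]))
E
python3 - <<'E'
from meas import *
k=10/3
P=lambda u,v:(240+(u+.5)/k-.5,95+(v+.5)/k-.5)
meas('1',[P(299,31),P(283.5,461),P(141.5,147),P(148,428)])
E
```

```text
line len 0.15095419560306808 mid [0.60246072 0.05885817] yaw -11.000426145500498
cap [0.5585154  0.10676846] x,y mm -52.2799212804461 38.64448761626803
base [0.54212302 0.01139203] x,y mm -50.17172951149742 -58.10740257828809
mid [0.55031921 0.05908024] x,y mm -51.22582539597176 -9.731457481010029
vial len 0.09677485587048998 vial yaw world -9.752167540200194
```

{"method": "jog_arm", "body": {
  "targets": [
    [0.04, -0.004, 0.0055, 0, 0, 0, 1],
    [0.08, -0.004, 0.0055, 0, 0, 0, 1],
    [0.12, -0.004, 0.0055, 0, 0, 0, 1],
    [0.14, -0.004, 0.0055, 0, 0, 0, 1],
    [0.144, -0.004, 0.0055, 0, 0, 0, 1],
    [0.144, -0.004, 0.0055, 0, 0, 0, 1],
    [0.144, -0.004, 0.0055, 0, 0, 0, 1]
  ]
}}

```text
clock: 2.95
eef_pos: [0.5452, 0.0549, 0.0771]
tool_rot: [[0.003, 0.982, -0.189], [0.0, -0.189, -0.982], [-1.0, 0.003, -0.001]]
contact_force: [0.0, -0.9, 0.1]
grip_width: -0.003
```

```bash
python3 snap.py 2 wrist
```

```text
{'clock': 3.0, 'eef_pos': [0.545, 0.0549, 0.077], 'tool_rot': [[0.0031, 0.982, -0.1888], [0.0001, -0.1888, -0.982], [-1.0, 0.003, -0.0007]], 'contact_force': [0.0191, -0.0985, 0.4331], 'grip_width': 0.0}
```

View pics/wrist2.png

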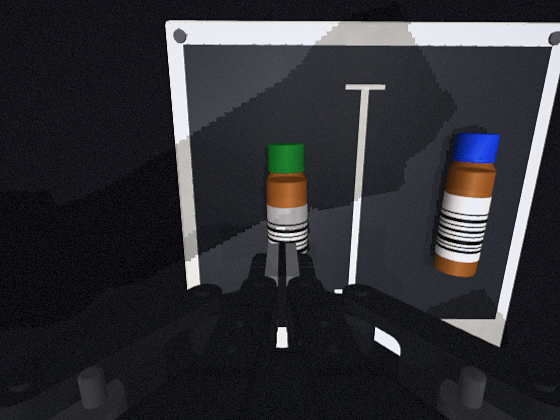

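{"method": "jog_arm", "body": {
  "targets": [
    [0.004, -0.002, 0.0025, 0, 0, 0, 1],
    [0.007, -0.002, 0.0025, 0, 0, 0, 1],
    [0.009, -0.002, 0.0025, 0, 0, 0, 1],
    [0.009, -0.002, 0.0025, 0, 0, 0, 1],
    [0.009, -0.002, 0.0025, 0, 0, 0, 1]
  ]
}}

```text
clock: 3.62
eef_pos: [0.5412, 0.0526, 0.0664]
tool_rot: [[0.0, 0.982, -0.189], [0.0, -0.189, -0.982], [-1.0, -0.0, -0.0]]
contact_force: [1.0, -0.6, 0.5]
grip_width: -0.001
```

```bash
python3 snap.py 3 side
```

```text
{'clock': 3.675, 'eef_pos': [0.5413, 0.0527, 0.0664], 'tool_rot': [[0.0001, 0.982, -0.1888], [0.0001, -0.1888, -0.982], [-1.0, 0.0001, -0.0001]], 'contact_force': [-0.5421, -0.9849, 0.4595], 'grip_width': 0.0001}
```

{"method": "jog_arm", "body": {
  "targets": [
    [0, 0.002, 0, 0, 0, 0, 1],
    [0.0005, 0.002, 0, 0, 0, 0, 1],
    [0.0005, 0.002, 0, 0, 0, 0, 1]
  ]
}}

```text
clock: 4.05
eef_pos: [0.5431, 0.0522, 0.0659]
tool_rot: [[-0.0, 0.982, -0.189], [0.0, -0.189, -0.982], [-1.0, -0.0, -0.0]]
contact_force: [-0.1, -0.2, -0.0]
grip_width: 0.002
```

{"method": "jog_arm", "body": {
  "targets": [
    [0.0005, 0, 0, 0, 0, 0, 1],
    [0.0005, 0, 0, 0, 0, 0, 1]
  ]
}}

```text
clock: 4.3
eef_pos: [0.543, 0.0522, 0.0653]
tool_rot: [[-0.0, 0.982, -0.189], [-0.0, -0.189, -0.982], [-1.0, -0.0, 0.0]]
contact_force: [-0.3, 0.4, 0.2]
grip_width: 0.001
```

```bash
python3 snap.py 4 wrist; python3 -c "
import cv2
i=cv2.imread('pics/wrist4.png'); cv2.imwrite('pics/w4c.png',cv2.resize(i[120:290,220:400],(720,680))[:600])"
```

```text
{'clock': 4.35, 'eef_pos': [0.543, 0.0522, 0.0653], 'tool_rot': [[-0.0001, 0.982, -0.1888], [-0.0, -0.1888, -0.982], [-1.0, -0.0001, 0.0]], 'contact_force': [-0.0239, -0.3648, 0.8459], 'grip_width': 0.0015}
```

View pics/w4c.png

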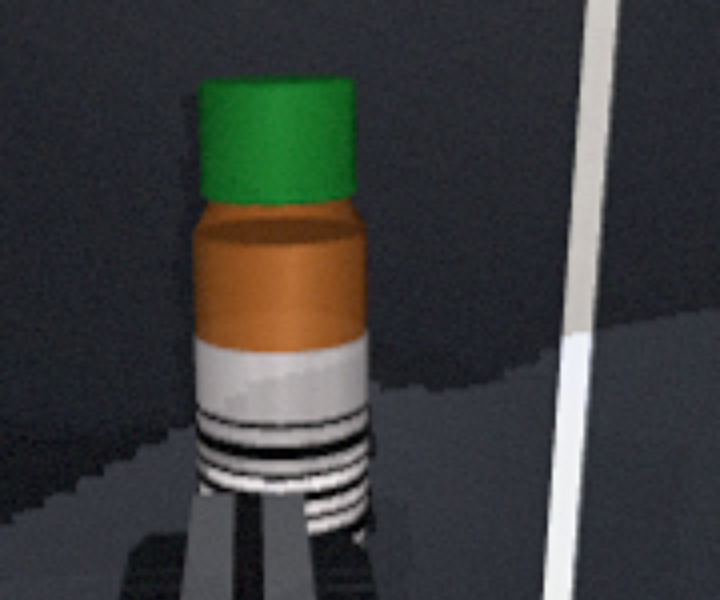

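{"method": "jog_arm", "body": {
  "targets": [
    [0.0005, 0, 0, 0, 0, 0, 1],
    [0.0005, 0, 0, 0, 0, 0, 1]
  ]
}}

```text
clock: 4.6
eef_pos: [0.5431, 0.0522, 0.0648]
tool_rot: [[-0.0, 0.982, -0.189], [-0.0, -0.189, -0.982], [-1.0, -0.0, 0.0]]
contact_force: [1.5, 0.1, -0.2]
grip_width: 0.001
```

{"method": "jog_arm", "body": {
  "targets": [
    [0.0005, 0, 0, 0, 0, 0, 1],
    [0.0005, 0, 0, 0, 0, 0, 1]
  ]
}}

```text
clock: 4.85
eef_pos: [0.5431, 0.0522, 0.0643]
tool_rot: [[-0.0, 0.982, -0.189], [0.0, -0.189, -0.982], [-1.0, -0.0, -0.0]]
contact_force: [-0.8, -0.4, -0.3]
grip_width: 0.002
```

{"method": "jog_arm", "body": {
  "targets": [
    [0.0005, 0, 0, 0, 0, 0, 1],
    [0.0005, 0, 0, 0, 0, 0, 1]
  ]
}}

```text
clock: 5.1
eef_pos: [0.5431, 0.0522, 0.0638]
tool_rot: [[-0.0, 0.982, -0.189], [0.0, -0.189, -0.982], [-1.0, -0.0, 0.0]]
contact_force: [-0.4, -0.4, -0.4]
grip_width: 0.002
```

{"method": "jog_arm", "body": {
  "targets": [
    [0.0005, 0, 0, 0, 0, 0, 1],
    [0.0005, 0, 0, 0, 0, 0, 1]
  ]
}}

```text
clock: 5.35
eef_pos: [0.5431, 0.0522, 0.0634]
tool_rot: [[-0.0, 0.982, -0.189], [0.0, -0.189, -0.982], [-1.0, -0.0, -0.0]]
contact_force: [-0.7, 0.3, -0.1]
grip_width: 0.004
```

{"method": "jog_arm", "body": {
  "targets": [
    [0.0005, 0, 0, 0, 0, 0, 1],
    [0.0005, 0, 0, 0, 0, 0, 1]
  ]
}}

```text
clock: 5.6
eef_pos: [0.5431, 0.0522, 0.0628]
tool_rot: [[-0.0, 0.982, -0.189], [0.0, -0.189, -0.982], [-1.0, -0.0, 0.0]]
contact_force: [-0.5, -0.5, 0.2]
grip_width: -0.001
```

```bash
python3 snap.py 5 wrist; python3 -c "
import cv2
i=cv2.imread('pics/wrist5.png'); cv2.imwrite('pics/w5c.png',cv2.resize(i[120:290,220:400],(720,680))[:600])"
```

```text
{'clock': 5.65, 'eef_pos': [0.5431, 0.0522, 0.0629], 'tool_rot': [[-0.0, 0.982, -0.1888], [0.0, -0.1888, -0.982], [-1.0, -0.0, 0.0]], 'contact_force': [0.9353, -0.2882, -0.0101], 'grip_width': -0.0044}
```

View pics/w5c.png

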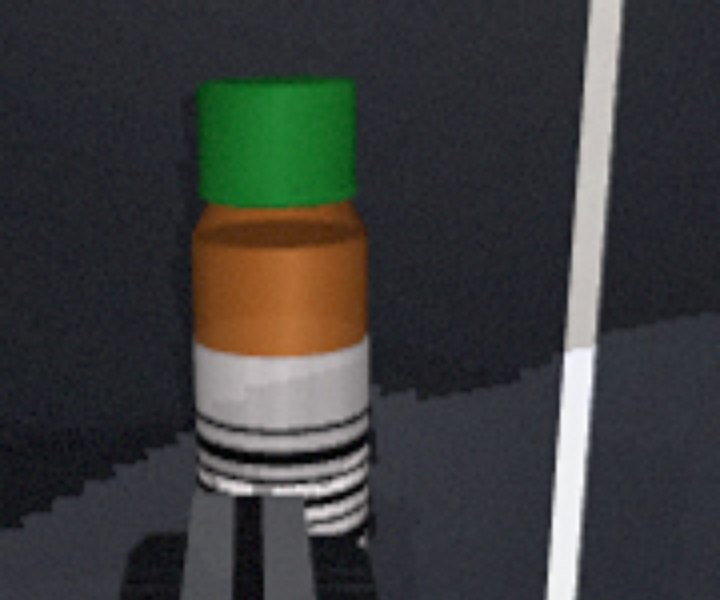

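```bash
python3 - <<'E'
import pickle,numpy as np
s,f=pickle.load(open('wrist5.pkl','rb'));T=np.linalg.inv(f['tool_from_camera']);F=210/np.tan(np.radians(f['fovy'])/2)
for p in [(.025,0,-.011),(.025,0,.011),(.020,0,-.011),(.025,.0095,-.011),(.025,-.0095,-.011)]:
    c=T[:3,:3]@np.array(p)+T[:3,3]; print(p,F*c[0]/c[2]+f['cx'],F*c[1]/c[2]+f['cy'])
E
python3 snap.py 5 side; python3 -c "
import cv2
i=cv2.imread('pics/side5.png'); cv2.imwrite('pics/s5c.png',cv2.resize(i[150:270,230:390],(800,600),interpolation=cv2.INTER_CUBIC))"
```

```text
(0.025, 0, -0.011) 281.1294818587925 218.23348832307852
(0.025, 0, 0.011) 281.1829630784705 251.7956914343801
(0.02, 0, -0.011) 281.112479771688 220.6935993586263
(0.025, 0.0095, -0.011) 296.7324350142553 218.2190329244858
(0.025, -0.0095, -0.011) 265.5275799074795 218.2479427477803
{'clock': 5.7, 'eef_pos': [0.5431, 0.0522, 0.0629], 'tool_rot': [[-0.0001, 0.982, -0.1889], [0.0, -0.1889, -0.982], [-1.0, -0.0001, -0.0]], 'contact_force': [0.1376, 0.2293, 0.0987], 'grip_width': 0.0023}
```

View pics/s5c.png

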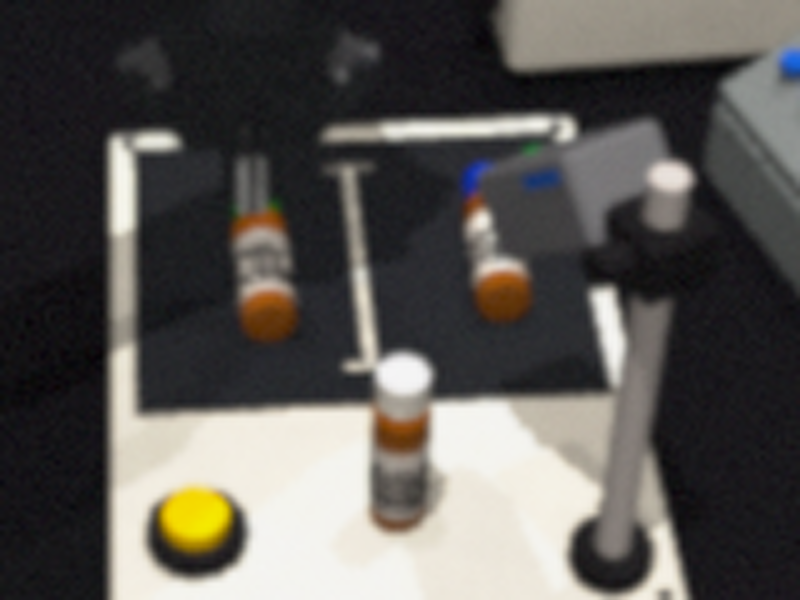

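Run:
```python
import pickle
from h import *
s,f=pickle.load(open('wrist5.pkl','rb'));T=np.linalg.inv(f['tool_from_camera']);F=210/np.tan(np.radians(f['fovy'])/2)
for p in [(-.01,0,-.011),(0,0,-.011),(.01,0,-.011),(.025,0,.005),(.025,.0095,.005),(.01,.0095,-.005)]:
    c=T[:3,:3]@np.array(p)+T[:3,3]; print(p,F*c[0]/c[2]+f['cx'],F*c[1]/c[2]+f['cy'])
s,f=pickle.load(open('side5.pkl','rb'));P=np.array(s['eef_pos']);R=np.array(s['tool_rot'])
for x in (0,.01,.02,.025):
  for z in (-.011,0,.011):
    uv=proj('side',P+R@[x,0,z]); print(x,z,(uv-[230,150])*5)
```

```text
(-0.01, 0, -0.011) 280.98818566552245 238.67829149388822
(0, 0, -0.011) 281.0344843933629 231.97911329346985
(0.01, 0, -0.011) 281.07564571582105 226.0232901645409
(0.025, 0, 0.005) 281.1686918222909 242.8397476201673
(0.025, 0.0095, 0.005) 296.4351697918044 242.82641501888452
(0.01, 0.0095, -0.005) 297.8437838432199 236.06420357775207
0 -0.011 [246.60231912 206.85814458]
0 0 [247.69254204 221.52184567]
0 0.011 [248.79879816 236.40119625]
0.01 -0.011 [246.89564865 221.506597  ]
0.01 0 [247.98106477 236.18327622]
0.01 0.011 [249.08234113 251.07441294]
0.02 -0.011 [247.18529686 235.97120983]
0.02 0 [248.26594042 250.65937817]
0.02 0.011 [249.36227395 265.56080554]
0.025 -0.011 [247.32876207 243.13565453]
0.025 0 [248.40703213 257.82902558]
0.025 0.011 [249.50090802 272.73505429]
```

```bash
python3 -c "
import cv2
i=cv2.imread('pics/side5.png'); cv2.imwrite('pics/s5d.png',cv2.resize(i[165:225,265:325],(600,600),interpolation=cv2.INTER_CUBIC))
i=cv2.imread('pics/wrist5.png'); cv2.imwrite('pics/w5d.png',cv2.resize(cv2.convertScaleAbs(i[180:320,180:380],alpha=2),(800,560),interpolation=cv2.INTER_CUBIC))"
```

```text
(no output)
```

View pics/s5d.png

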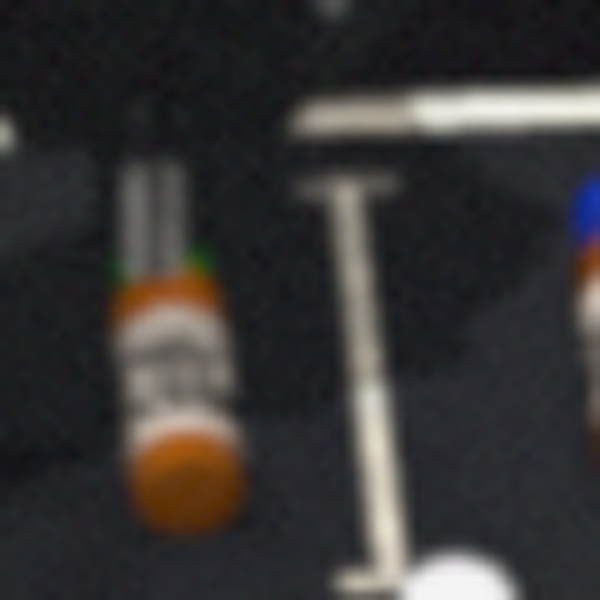

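View pics/w5d.png

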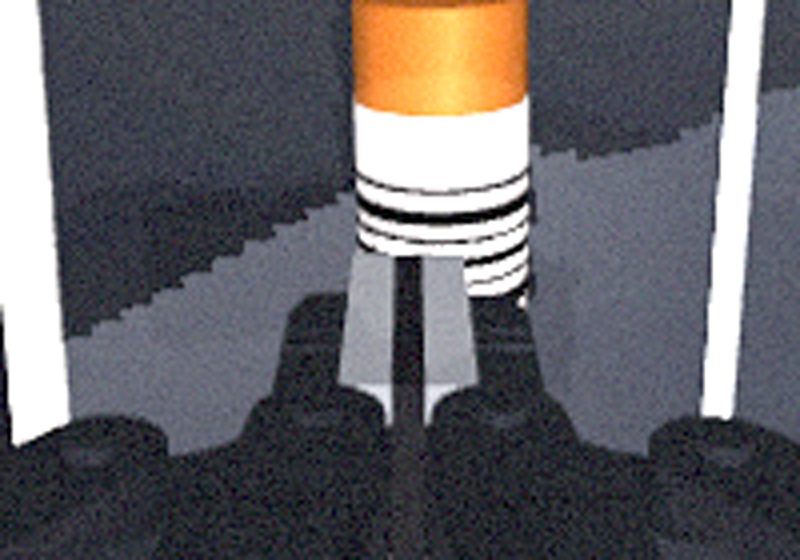

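{"method": "jog_arm", "body": {
  "targets": [
    [0.004, 0, 0, 0, 0, 0, 1],
    [0.008, 0, 0, 0, 0, 0, 1],
    [0.01, 0, 0, 0, 0, 0, 1],
    [0.01, 0, 0, 0, 0, 0, 1]
  ]
}}

```text
clock: 6.2
eef_pos: [0.5429, 0.0522, 0.0525]
tool_rot: [[-0.001, 0.982, -0.189], [0.0, -0.189, -0.982], [-1.0, -0.001, 0.0]]
contact_force: [-0.4, 0.8, 0.0]
grip_width: 0.004
```

```bash
python3 snap.py 6 wrist side; python3 -c "
import cv2
i=cv2.imread('pics/side6.png'); cv2.imwrite('pics/s6d.png',cv2.resize(i[165:225,265:325],(600,600),interpolation=cv2.INTER_CUBIC))
i=cv2.imread('pics/wrist6.png'); cv2.imwrite('pics/w6d.png',cv2.resize(cv2.convertScaleAbs(i[140:320,180:380],alpha=1.5),(667,600),interpolation=cv2.INTER_CUBIC))"
```

```text
{'clock': 6.3, 'eef_pos': [0.5431, 0.0522, 0.0529], 'tool_rot': [[0.0, 0.982, -0.1888], [0.0001, -0.1888, -0.982], [-1.0, -0.0, -0.0001]], 'contact_force': [-0.2973, -0.3399, 0.1872], 'grip_width': 0.0026}
```

View pics/s6d.png

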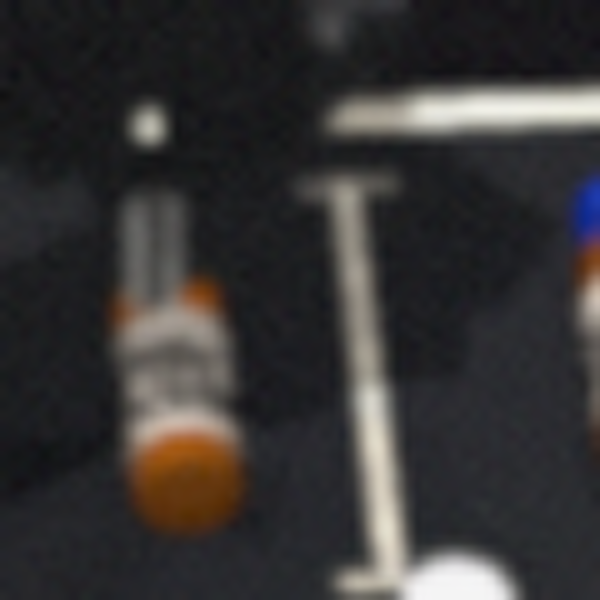

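View pics/w6d.png

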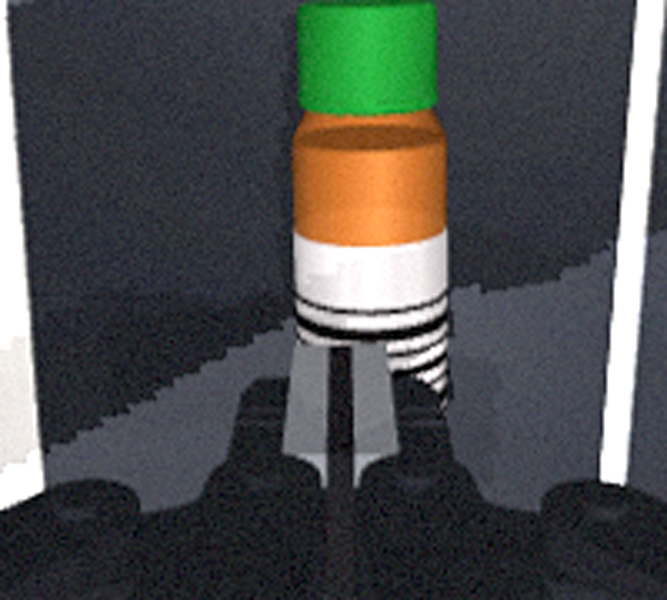

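{"method": "jog_arm", "body": {
  "targets": [
    [0.004, 0, 0, 0, 0, 0, 1],
    [0.008, 0, 0, 0, 0, 0, 1],
    [0.012, 0, 0, 0, 0, 0, 1],
    [0.015, 0, 0, 0, 0, 0, 1],
    [0.015, 0, 0, 0, 0, 0, 1]
  ]
}}

```text
clock: 6.92
eef_pos: [0.5428, 0.0522, 0.0375]
tool_rot: [[-0.001, 0.982, -0.189], [-0.0, -0.189, -0.982], [-1.0, -0.001, 0.0]]
contact_force: [-0.5, -0.3, 1.2]
grip_width: -0.003
```

```bash
python3 snap.py 7 wrist side; python3 -c "
import cv2
i=cv2.imread('pics/side7.png'); cv2.imwrite('pics/s7d.png',cv2.resize(i[165:225,265:325],(600,600),interpolation=cv2.INTER_CUBIC))
i=cv2.imread('pics/wrist7.png'); cv2.imwrite('pics/w7d.png',cv2.resize(cv2.convertScaleAbs(i[140:320,180:380],alpha=1.5),(667,600),interpolation=cv2.INTER_CUBIC))"
```

```text
{'clock': 7.025, 'eef_pos': [0.5431, 0.0522, 0.0379], 'tool_rot': [[0.0, 0.982, -0.1887], [0.0, -0.1887, -0.982], [-1.0, 0.0, -0.0001]], 'contact_force': [-0.3927, 0.0631, -0.3107], 'grip_width': 0.0021}
```

View pics/s7d.png

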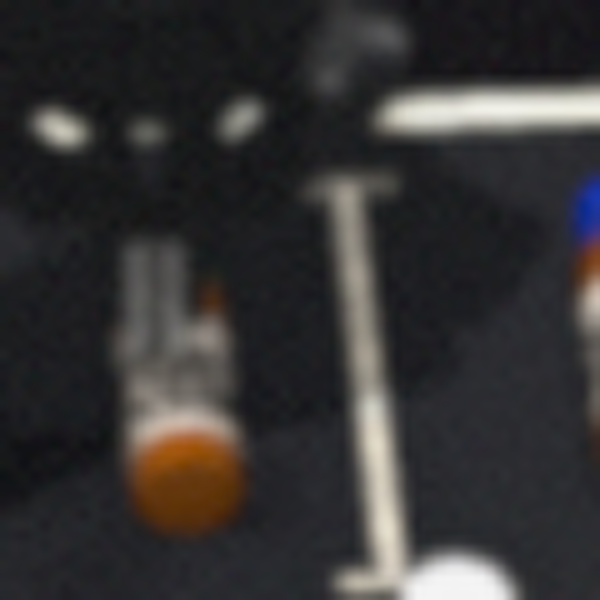

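View pics/w7d.png

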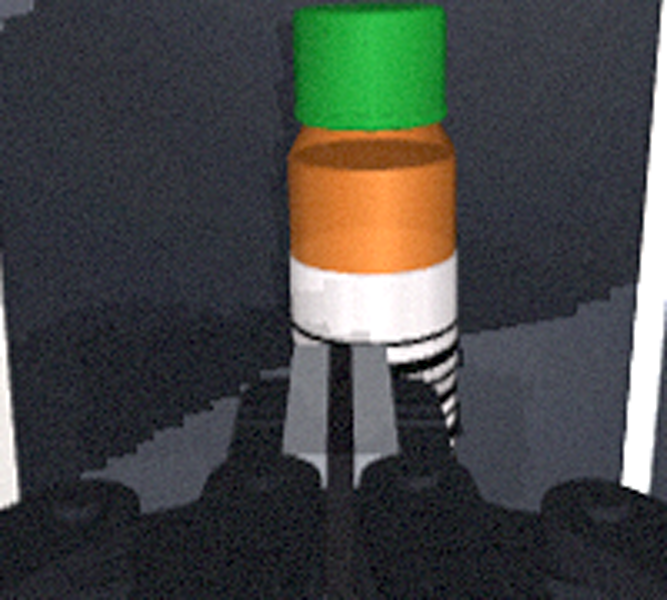

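{"method": "jog_arm", "body": {
  "targets": [
    [0.002, 0, 0, 0, 0, 0, 1],
    [0.004, 0, 0, 0, 0, 0, 1],
    [0.004, 0, 0, 0, 0, 0, 1]
  ]
}}

```text
clock: 7.4
eef_pos: [0.5429, 0.0521, 0.0337]
tool_rot: [[-0.0, 0.982, -0.189], [-0.0, -0.189, -0.982], [-1.0, -0.0, 0.0]]
contact_force: [1.2, 0.5, 0.2]
grip_width: 0.001
```

{"method": "jog_arm", "body": {
  "targets": [
    [0.001, 0, 0, 0, 0, 0, 1],
    [0.001, 0, 0, 0, 0, 0, 1]
  ]
}}

```text
clock: 7.65
eef_pos: [0.5431, 0.0522, 0.0328]
tool_rot: [[-0.0, 0.982, -0.189], [-0.0, -0.189, -0.982], [-1.0, -0.0, 0.0]]
contact_force: [-0.8, -0.0, -0.3]
grip_width: -0.001
```

{"method": "jog_arm", "body": {
  "targets": [
    [0.001, 0, 0, 0, 0, 0, 1],
    [0.001, 0, 0, 0, 0, 0, 1]
  ]
}}

```text
clock: 7.9
eef_pos: [0.5431, 0.0522, 0.0318]
tool_rot: [[-0.0, 0.982, -0.189], [0.0, -0.189, -0.982], [-1.0, -0.0, 0.0]]
contact_force: [0.9, -0.1, 0.4]
grip_width: 0.0
```

{"method": "jog_arm", "body": {
  "targets": [
    [0.0007, 0, 0, 0, 0, 0, 1],
    [0.0007, 0, 0, 0, 0, 0, 1]
  ]
}}

```text
clock: 8.15
eef_pos: [0.5431, 0.0522, 0.0311]
tool_rot: [[-0.0, 0.982, -0.189], [0.0, -0.189, -0.982], [-1.0, -0.0, -0.0]]
contact_force: [-0.8, 0.5, 0.3]
grip_width: -0.003
```

{"method": "jog_arm", "body": {
  "targets": [
    [0.0007, 0, 0, 0, 0, 0, 1],
    [0.0007, 0, 0, 0, 0, 0, 1]
  ]
}}

```text
clock: 8.4
eef_pos: [0.5431, 0.0522, 0.0305]
tool_rot: [[-0.0, 0.982, -0.189], [0.0, -0.189, -0.982], [-1.0, -0.0, -0.0]]
contact_force: [-0.2, 0.2, -0.2]
grip_width: 0.002
```

{"method": "jog_arm", "body": {
  "targets": [
    [0.0007, 0, 0, 0, 0, 0, 1],
    [0.0007, 0, 0, 0, 0, 0, 1]
  ]
}}

```text
clock: 8.65
eef_pos: [0.5432, 0.0522, 0.0298]
tool_rot: [[0.0, 0.982, -0.189], [0.0, -0.189, -0.982], [-1.0, 0.0, -0.0]]
contact_force: [0.4, -0.8, 0.5]
grip_width: 0.0
```

{"method": "jog_arm", "body": {
  "targets": [
    [0.0007, 0, 0, 0, 0, 0, 1],
    [0.0007, 0, 0, 0, 0, 0, 1]
  ]
}}

```text
clock: 8.9
eef_pos: [0.5439, 0.0521, 0.0297]
tool_rot: [[0.001, 0.982, -0.189], [-0.0, -0.189, -0.982], [-1.0, 0.001, -0.0]]
contact_force: [0.9, -0.2, 3.2]
grip_width: 0.001
```

{"method": "jog_arm", "body": {
  "targets": [
    [0.0007, 0, 0, 0, 0, 0, 1],
    [0.0007, 0, 0, 0, 0, 0, 1]
  ]
}}

```text
clock: 9.15
eef_pos: [0.5447, 0.052, 0.0296]
tool_rot: [[0.003, 0.982, -0.189], [-0.0, -0.189, -0.982], [-1.0, 0.003, -0.0]]
contact_force: [-0.1, -0.9, 8.1]
grip_width: 0.002
```

```bash
python3 snap.py 8 wrist side; python3 -c "
import cv2
i=cv2.imread('pics/side8.png'); cv2.imwrite('pics/s8d.png',cv2.resize(i[165:225,265:325],(600,600),interpolation=cv2.INTER_CUBIC))
i=cv2.imread('pics/wrist8.png'); cv2.imwrite('pics/w8d.png',cv2.resize(cv2.convertScaleAbs(i[140:320,180:380],alpha=1.5),(667,600),interpolation=cv2.INTER_CUBIC))"
```

```text
{'clock': 9.25, 'eef_pos': [0.5446, 0.052, 0.0296], 'tool_rot': [[0.0027, 0.9819, -0.1891], [-0.0004, -0.1891, -0.982], [-1.0, 0.0027, -0.0002]], 'contact_force': [-0.4575, -0.6115, 6.6276], 'grip_width': 0.001}
```

View pics/s8d.png

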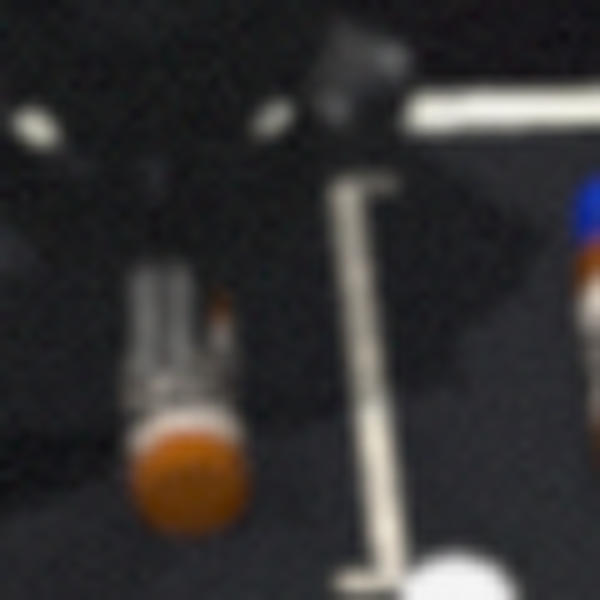

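View pics/w8d.png

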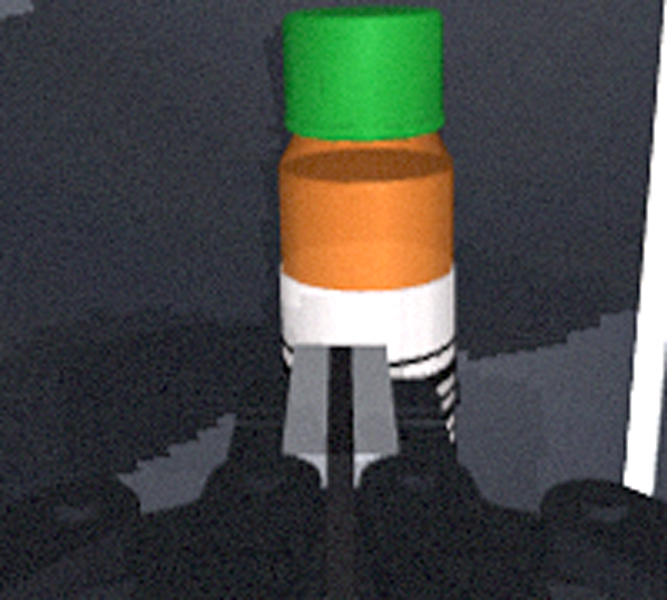

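{"method": "jog_arm", "body": {
  "targets": [
    [-0.0006, 0.001, 0, 0, 0, 0, 1],
    [-0.0006, 0.004, 0, 0, 0, 0, 1],
    [-0.0006, 0.008, 0, 0, 0, 0, 1],
    [-0.0006, 0.012, 0, 0, 0, 0, 1],
    [-0.0006, 0.016, -0.0003, 0, 0, 0, 1],
    [-0.0006, 0.019, -0.0003, 0, 0, 0, 1],
    [-0.0006, 0.02, -0.0004, 0, 0, 0, 1],
    [-0.0006, 0.02, -0.0004, 0, 0, 0, 1],
    [-0.0006, 0.02, -0.0004, 0, 0, 0, 1]
  ]
}}

```text
clock: 10.38
eef_pos: [0.5638, 0.0488, 0.0297]
tool_rot: [[0.002, 0.982, -0.189], [-0.0, -0.189, -0.982], [-1.0, 0.002, -0.0]]
contact_force: [-0.2, -0.6, 5.0]
grip_width: -0.001
```

```bash
python3 snap.py 9 wrist; python3 -c "
import cv2
i=cv2.imread('pics/wrist9.png'); cv2.imwrite('pics/w9d.png',cv2.resize(cv2.convertScaleAbs(i[140:320,180:380],alpha=1.5),(667,600),interpolation=cv2.INTER_CUBIC))"
```

```text
{'clock': 10.425, 'eef_pos': [0.5638, 0.0487, 0.0297], 'tool_rot': [[0.0017, 0.982, -0.189], [-0.0, -0.189, -0.982], [-1.0, 0.0016, -0.0003]], 'contact_force': [0.1686, -0.7989, 5.6462], 'grip_width': 0.0018}
```

View pics/w9d.png

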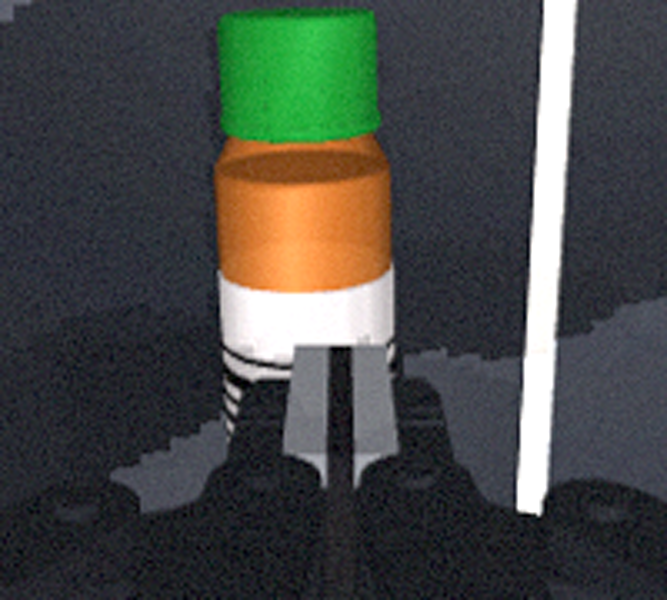

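{"method": "jog_arm", "body": {
  "targets": [
    [-0.003, 0, 0, 0, 0, 0, 1],
    [-0.006, 0, 0, 0, 0, 0, 1],
    [-0.006, -0.006, 0, 0, 0, 0, 1],
    [-0.006, -0.0115, 0, 0, 0, 0, 1],
    [-0.006, -0.0115, 0, 0, 0, 0, 1],
    [-0.003, -0.0115, 0, 0, 0, 0, 1],
    [-0.001, -0.0115, 0, 0, 0, 0, 1],
    [-0.0003, -0.0115, 0, 0, 0, 0, 1],
    [-0.0003, -0.0115, 0, 0, 0, 0, 1]
  ]
}}

```text
clock: 11.55
eef_pos: [0.5522, 0.0508, 0.0296]
tool_rot: [[0.001, 0.982, -0.189], [-0.0, -0.189, -0.982], [-1.0, 0.001, -0.0]]
contact_force: [-1.1, -0.7, 3.6]
grip_width: -0.001
```

```bash
python3 snap.py 10 wrist; python3 -c "
import cv2
i=cv2.imread('pics/wrist10.png'); cv2.imwrite('pics/w10d.png',cv2.resize(cv2.convertScaleAbs(i[140:320,180:380],alpha=1.5),(667,600),interpolation=cv2.INTER_CUBIC))"
```

```text
{'clock': 11.6, 'eef_pos': [0.5521, 0.0508, 0.0297], 'tool_rot': [[0.0009, 0.982, -0.1891], [-0.0001, -0.1891, -0.982], [-1.0, 0.0009, -0.0001]], 'contact_force': [0.377, -0.0199, 2.0006], 'grip_width': -0.0044}
```

View pics/w10d.png

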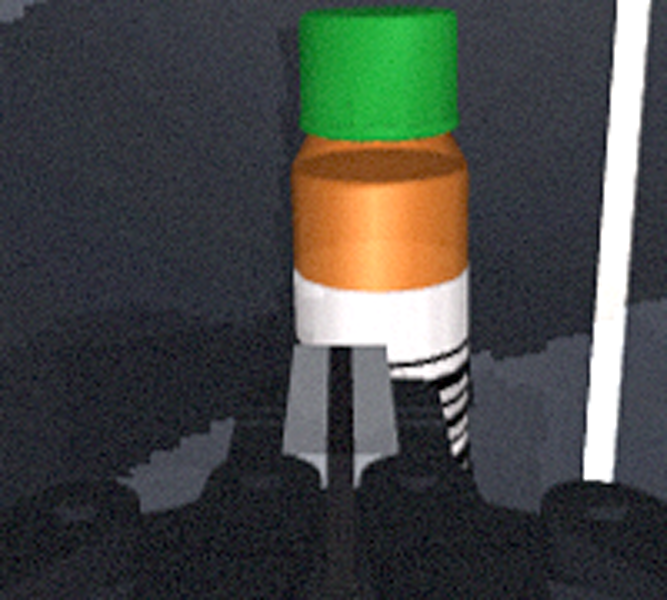

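{"method": "jog_arm", "body": {
  "targets": [
    [0, 0.001, 0, 0, 0, 0, 1],
    [0, 0.004, 0, 0, 0, 0, 1],
    [0, 0.008, 0, 0, 0, 0, 1],
    [0, 0.012, -0.0002, 0, 0, 0, 1],
    [0, 0.016, -0.0003, 0, 0, 0, 1],
    [0, 0.02, -0.0004, 0, 0, 0, 1],
    [0, 0.023, -0.0005, 0, 0, 0, 1],
    [0, 0.024, -0.0005, 0, 0, 0, 1],
    [0, 0.024, -0.0005, 0, 0, 0, 1],
    [0, 0.024, -0.0005, 0, 0, 0, 1]
  ]
}}

```text
clock: 12.85
eef_pos: [0.576, 0.0468, 0.0297]
tool_rot: [[0.001, 0.982, -0.189], [-0.0, -0.189, -0.982], [-1.0, 0.001, -0.0]]
contact_force: [-0.0, -0.8, 5.5]
grip_width: -0.0
```

{"method": "jog_arm", "body": {
  "targets": [
    [-0.003, 0, 0, 0, 0, 0, 1],
    [-0.006, 0, 0, 0, 0, 0, 1],
    [-0.006, -0.006, 0, 0, 0, 0, 1],
    [-0.006, -0.012, 0, 0, 0, 0, 1],
    [-0.006, -0.012, 0, 0, 0, 0, 1]
  ]
}}

```text
clock: 13.48
eef_pos: [0.5622, 0.0494, 0.035]
tool_rot: [[-0.001, 0.982, -0.188], [-0.0, -0.188, -0.982], [-1.0, -0.001, 0.0]]
contact_force: [1.1, -0.2, -0.3]
grip_width: -0.001
```

```bash
python3 snap.py 11 wrist; python3 -c "
import cv2
i=cv2.imread('pics/wrist11.png'); cv2.imwrite('pics/w11d.png',cv2.resize(cv2.convertScaleAbs(i[140:320,180:380],alpha=1.5),(667,600),interpolation=cv2.INTER_CUBIC))"
```

```text
{'clock': 13.525, 'eef_pos': [0.5628, 0.0493, 0.0351], 'tool_rot': [[-0.0005, 0.9821, -0.1883], [-0.0001, -0.1883, -0.9821], [-1.0, -0.0004, 0.0002]], 'contact_force': [-0.8365, 0.1319, -0.0257], 'grip_width': -0.0024}
```

View pics/w11d.png

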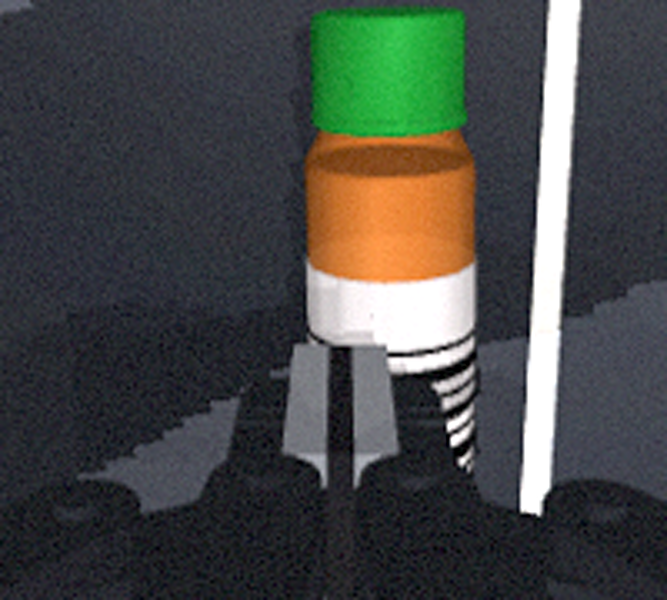

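{"method": "jog_arm", "body": {
  "targets": [
    [0, 0.0025, 0, 0, 0, 0, 1],
    [0.003, 0.0025, 0, 0, 0, 0, 1],
    [0.005, 0.0025, 0, 0, 0, 0, 1],
    [0.0058, 0.0025, 0, 0, 0, 0, 1],
    [0.0058, 0.0025, 0, 0, 0, 0, 1]
  ]
}}

```text
clock: 14.15
eef_pos: [0.5663, 0.0486, 0.0297]
tool_rot: [[0.001, 0.982, -0.189], [-0.0, -0.189, -0.982], [-1.0, 0.001, 0.0]]
contact_force: [0.3, -0.8, 2.4]
grip_width: -0.003
```

{"method": "jog_arm", "body": {
  "targets": [
    [0, 0.001, 0, 0, 0, 0, 1],
    [0, 0.004, 0, 0, 0, 0, 1],
    [0, 0.008, 0, 0, 0, 0, 1],
    [0, 0.012, -0.0002, 0, 0, 0, 1],
    [0, 0.016, -0.0003, 0, 0, 0, 1],
    [0, 0.02, -0.0004, 0, 0, 0, 1],
    [0, 0.022, -0.0005, 0, 0, 0, 1],
    [0, 0.023, -0.0005, 0, 0, 0, 1],
    [0, 0.023, -0.0005, 0, 0, 0, 1],
    [0, 0.023, -0.0005, 0, 0, 0, 1]
  ]
}}

```text
clock: 15.4
eef_pos: [0.5886, 0.0448, 0.0296]
tool_rot: [[0.0, 0.982, -0.189], [-0.0, -0.189, -0.982], [-1.0, 0.0, -0.0]]
contact_force: [0.2, -0.3, 4.7]
grip_width: 0.004
```

{"method": "jog_arm", "body": {
  "targets": [
    [-0.003, 0, 0, 0, 0, 0, 1],
    [-0.006, 0, 0, 0, 0, 0, 1],
    [-0.006, -0.006, 0, 0, 0, 0, 1],
    [-0.006, -0.01, 0, 0, 0, 0, 1],
    [-0.006, -0.01, 0, 0, 0, 0, 1]
  ]
}}

```text
clock: 16.02
eef_pos: [0.5778, 0.0469, 0.0352]
tool_rot: [[-0.001, 0.982, -0.188], [-0.0, -0.188, -0.982], [-1.0, -0.001, 0.0]]
contact_force: [-0.1, -0.6, 0.3]
grip_width: -0.001
```

```bash
python3 snap.py 12 wrist; python3 -c "
import cv2
i=cv2.imread('pics/wrist12.png'); cv2.imwrite('pics/w12d.png',cv2.resize(cv2.convertScaleAbs(i[140:320,180:380],alpha=1.5),(667,600),interpolation=cv2.INTER_CUBIC))"
```

```text
{'clock': 16.075, 'eef_pos': [0.5784, 0.0469, 0.0354], 'tool_rot': [[-0.0003, 0.9821, -0.1884], [-0.0, -0.1884, -0.9821], [-1.0, -0.0003, 0.0001]], 'contact_force': [0.1887, -0.2548, 0.871], 'grip_width': 0.0007}
```

View pics/w12d.png

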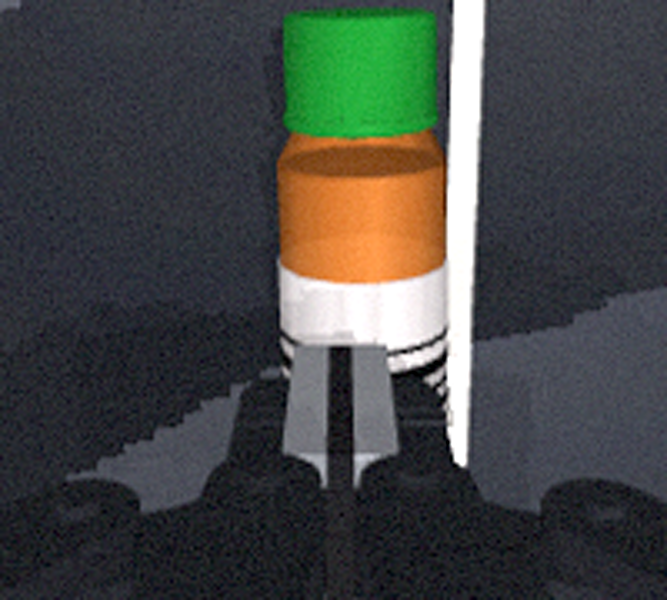

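{"method": "jog_arm", "body": {
  "targets": [
    [0, -0.0025, 0, 0, 0, 0, 1],
    [0.003, -0.0025, 0, 0, 0, 0, 1],
    [0.005, -0.0025, 0, 0, 0, 0, 1],
    [0.006, -0.0025, 0, 0, 0, 0, 1],
    [0.006, -0.0025, 0, 0, 0, 0, 1]
  ]
}}

```text
clock: 16.7
eef_pos: [0.5768, 0.0471, 0.0297]
tool_rot: [[0.001, 0.982, -0.189], [-0.0, -0.189, -0.982], [-1.0, 0.001, -0.0]]
contact_force: [-0.9, -0.6, 1.4]
grip_width: -0.001
```

{"method": "jog_arm", "body": {
  "targets": [
    [0, 0.001, 0, 0, 0, 0, 1],
    [0, 0.004, 0, 0, 0, 0, 1],
    [0, 0.008, 0, 0, 0, 0, 1],
    [0, 0.012, -0.0002, 0, 0, 0, 1],
    [0, 0.016, -0.0003, 0, 0, 0, 1],
    [0, 0.02, -0.0004, 0, 0, 0, 1],
    [0, 0.022, -0.0005, 0, 0, 0, 1],
    [0, 0.023, -0.0005, 0, 0, 0, 1],
    [0, 0.023, -0.0005, 0, 0, 0, 1],
    [0, 0.023, -0.0005, 0, 0, 0, 1]
  ]
}}

```text
clock: 17.95
eef_pos: [0.5991, 0.0433, 0.0297]
tool_rot: [[0.0, 0.982, -0.189], [-0.0, -0.189, -0.982], [-1.0, 0.0, 0.0]]
contact_force: [-0.1, -1.1, 5.0]
grip_width: -0.002
```

{"method": "jog_arm", "body": {
  "targets": [
    [-0.003, 0, 0, 0, 0, 0, 1],
    [-0.006, 0, 0, 0, 0, 0, 1],
    [-0.04, -0.008, 0, 0, 0, 0, 1],
    [-0.08, -0.008, 0, 0, 0, 0, 1],
    [-0.1, -0.008, 0, 0, 0, 0, 1],
    [-0.1, -0.008, 0, 0, 0, 0, 1],
    [-0.1, -0.008, 0, 0, 0, 0, 1]
  ]
}}

```text
clock: 18.82
eef_pos: [0.5898, 0.0445, 0.1278]
tool_rot: [[-0.003, 0.982, -0.189], [-0.0, -0.189, -0.982], [-1.0, -0.003, 0.001]]
contact_force: [1.6, 0.0, -0.4]
grip_width: -0.0
```

```bash
python3 snap.py 13 wrist; python3 -c "
import cv2
i=cv2.imread('pics/wrist13.png'); cv2.imwrite('pics/w13d.png',cv2.resize(i[70:270,200:400],(600,600),interpolation=cv2.INTER_CUBIC))"
```

```text
{'clock': 18.875, 'eef_pos': [0.5896, 0.0445, 0.1275], 'tool_rot': [[-0.0036, 0.982, -0.189], [-0.0003, -0.189, -0.982], [-1.0, -0.0035, 0.001]], 'contact_force': [-0.2947, -0.1446, 0.1865], 'grip_width': -0.0}
```

View pics/w13d.png

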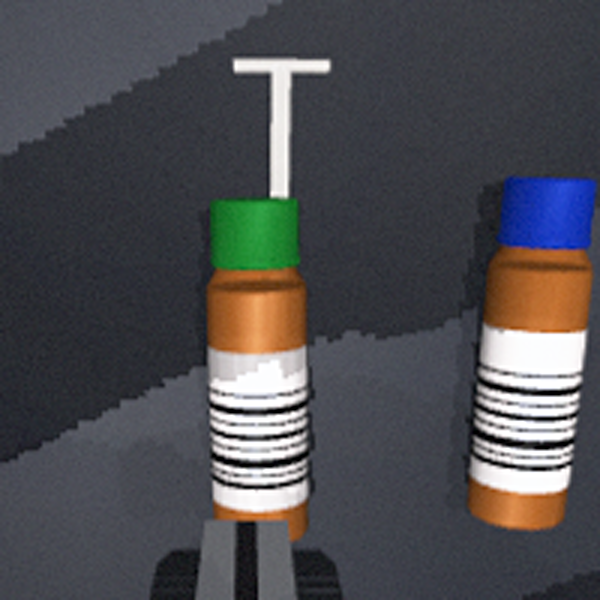

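Run:
```python
from meas import *
P=lambda u,v:(200+(u+.5)/3-.5,70+(v+.5)/3-.5)
s,f=pickle.load(open("wrist13.pkl","rb")); p,R=np.array(s['eef_pos']),np.array(s['tool_rot'])
a=wray(f,p,R,P(282,66),.014)[:2]; b=wray(f,p,R,P(280,192),.014)[:2]
print('top tick',a, 'from wrist1:',np.array([.60246,.05886])+.075*np.array([np.sin(np.radians(11)),np.cos(np.radians(11))]))
v=a-b;print('line yaw seen',np.degrees(np.arctan2(-v[0],v[1])))
yy=np.array([np.sin(np.radians(11)),np.cos(np.radians(11))]);xx=np.array([yy[1],-yy[0]])
for n,q in (('cap',P(255,200)),('glass',P(257.3,300)),('mid',P(261,420)),('base',P(262,538))):
    w=wray(f,p,R,q,.0278)[:2]; print(n,w,'x,y rel tick mm',(w-a)@xx*1e3,(w-a)@yy*1e3)
```

```text
top tick [0.61689659 0.13293755] from wrist1: [0.61677067 0.13248204]
line yaw seen -11.341712971834124
cap [0.60300629 0.09987413] x,y rel tick mm -7.326294713497363 -35.10634265847435
glass [0.59859011 0.0733629 ] x,y rel tick mm -6.602759069630164 -61.97314088500471
mid [0.59321482 0.03946304] x,y rel tick mm -5.41089063447273 -96.27581939861167
base [0.58678513 0.0038859 ] x,y rel tick mm -4.93401183599542 -132.4261437033056
```

{"method": "jog_arm", "body": {
  "targets": [
    [0.03, 0.0015, 0, 0, 0, 0, 1],
    [0.06, 0.0015, 0, 0, 0, 0, 1],
    [0.085, 0.0015, 0, 0, 0, 0, 1],
    [0.094, 0.0015, 0, 0, 0, 0, 1],
    [0.094, 0.0015, 0, 0, 0, 0, 1],
    [0.097, 0.0015, 0, 0, 0, 0, 1],
    [0.099, 0.0015, 0, 0, 0, 0, 1],
    [0.0995, 0.0015, 0, 0, 0, 0, 1],
    [0.0995, 0.0015, 0, 0, 0, 0, 1]
  ]
}}

```text
clock: 20.0
eef_pos: [0.5928, 0.0446, 0.0303]
tool_rot: [[0.001, 0.982, -0.189], [-0.0, -0.189, -0.982], [-1.0, 0.0, -0.0]]
contact_force: [0.2, -0.5, 0.3]
grip_width: -0.0
```

```bash
python3 snap.py 14 wrist; python3 -c "
import cv2
i=cv2.imread('pics/wrist14.png'); cv2.imwrite('pics/w14d.png',cv2.resize(cv2.convertScaleAbs(i[140:320,180:380],alpha=1.5),(667,600),interpolation=cv2.INTER_CUBIC))"
```

```text
{'clock': 20.05, 'eef_pos': [0.5928, 0.0446, 0.0303], 'tool_rot': [[0.0005, 0.982, -0.1889], [-0.0001, -0.1889, -0.982], [-1.0, 0.0005, -0.0]], 'contact_force': [-0.6786, 0.0127, -0.6139], 'grip_width': -0.0011}
```

View pics/w14d.png

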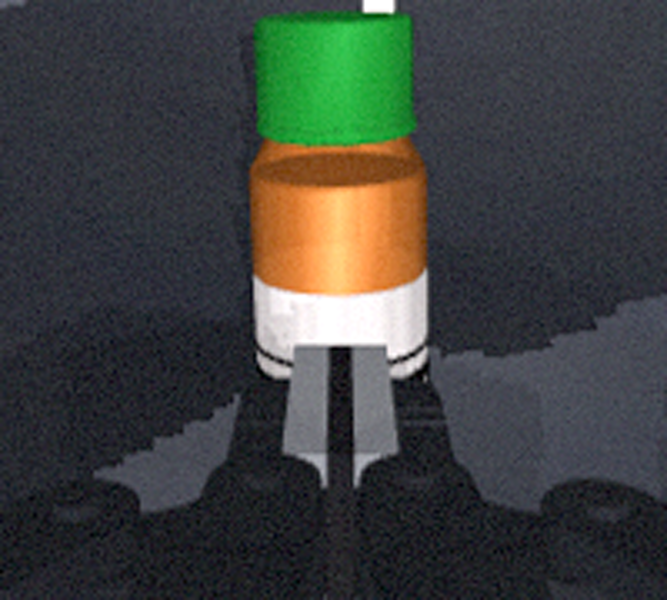

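{"method": "jog_arm", "body": {
  "targets": [
    [-0.001, -0.003, 0, 0, 0, 0, 1],
    [0, -0.003, 0, 0, 0, 0, 1],
    [0.0008, -0.003, 0, 0, 0, 0, 1],
    [0.0012, -0.003, 0, 0, 0, 0, 1],
    [0.0012, -0.003, 0, 0, 0, 0, 1]
  ]
}}

```text
clock: 20.68
eef_pos: [0.5907, 0.0451, 0.0296]
tool_rot: [[0.002, 0.982, -0.189], [-0.0, -0.189, -0.982], [-1.0, 0.002, -0.0]]
contact_force: [0.1, -0.3, 5.4]
grip_width: 0.004
```

{"method": "jog_arm", "body": {
  "targets": [
    [0, 0.001, 0, 0, 0, 0, 1],
    [0, 0.003, 0, 0, 0, 0, 1],
    [0, 0.006, 0, 0, 0, 0, 1],
    [0, 0.009, -0.0001, 0, 0, 0, 1],
    [0, 0.011, -0.0002, 0, 0, 0, 1],
    [0, 0.0115, -0.0002, 0, 0, 0, 1],
    [0, 0.0115, -0.0002, 0, 0, 0, 1],
    [0, 0.0115, -0.0002, 0, 0, 0, 1],
    [0, 0.0115, -0.0002, 0, 0, 0, 1]
  ]
}}

```text
clock: 21.8
eef_pos: [0.6021, 0.0432, 0.0297]
tool_rot: [[0.002, 0.982, -0.189], [0.0, -0.189, -0.982], [-1.0, 0.002, -0.0]]
contact_force: [-0.5, -1.0, 4.7]
grip_width: 0.001
```

{"method": "jog_arm", "body": {
  "targets": [
    [-0.001, 0, 0, 0, 0, 0, 1],
    [-0.003, 0, 0, 0, 0, 0, 1],
    [-0.006, 0, 0, 0, 0, 0, 1],
    [-0.04, 0, 0.02, 0, 0, 0, 1],
    [-0.08, 0, 0.05, 0, 0, 0, 1],
    [-0.14, 0, 0.07, 0, 0, 0, 1],
    [-0.18, 0, 0.07, 0, 0, 0, 1],
    [-0.18, 0, 0.07, 0, 0, 0, 1],
    [-0.18, 0, 0.07, 0, 0, 0, 1],
    [-0.18, 0, 0.07, 0, 0, 0, 1]
  ]
}}

```text
clock: 23.05
eef_pos: [0.5862, -0.0253, 0.2067]
tool_rot: [[-0.004, 0.982, -0.188], [0.0, -0.188, -0.982], [-1.0, -0.004, 0.0]]
contact_force: [-0.6, 0.0, -0.5]
grip_width: -0.0
```

```bash
python3 snap.py 15 wrist top; python3 -c "
import cv2
i=cv2.imread('pics/wrist15.png'); cv2.imwrite('pics/w15.png',i)"
```

```text
{'clock': 23.15, 'eef_pos': [0.5865, -0.0253, 0.2069], 'tool_rot': [[-0.0034, 0.9821, -0.1882], [0.0004, -0.1882, -0.9821], [-1.0, -0.0034, 0.0002]], 'contact_force': [0.0911, -0.6241, 0.0807], 'grip_width': -0.0022}
```

View pics/w15.png

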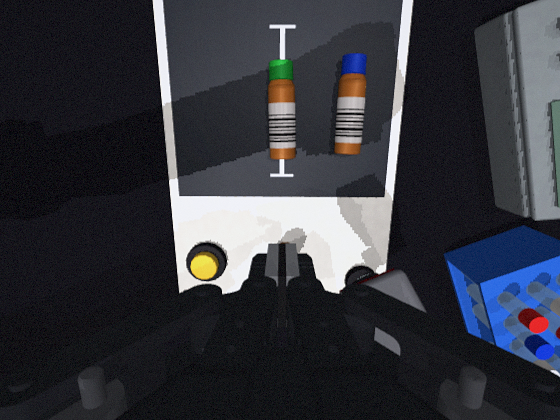

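```bash
python3 -c "
import cv2
i=cv2.imread('pics/wrist15.png'); cv2.imwrite('pics/w15c.png',cv2.resize(i[15:190,230:330],(343*1,600),interpolation=cv2.INTER_CUBIC))"
```

```text
(no output)
```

View pics/w15c.png

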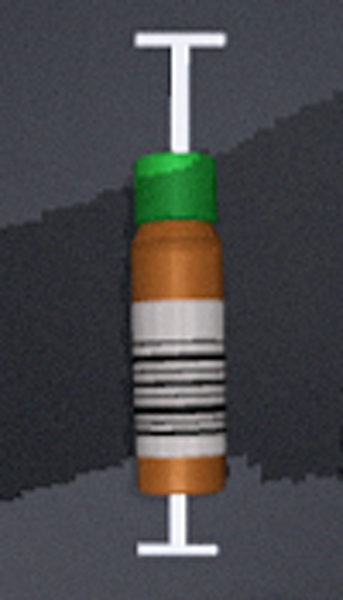

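Run:
```python
from meas import *
k=600/175
P=lambda u,v:(230+(u+.5)/3.43-.5,15+(v+.5)/k-.5)
meas('15',[P(180,40),P(177.5,550),P(174.5,156),P(180.3,490)])
meas('15',[P(180,40),P(177.5,550),P(177.5,300),P(180,450)])
```

```text
line len 0.150579101870425 mid [0.60207446 0.05929738] yaw -11.198228483734288
cap [0.60880165 0.10029992] x,y mm -1.3637447170107626 41.52834520251662
base [0.592372   0.00594686] x,y mm 0.8431496822905297 -54.21903807988305
mid [0.60058683 0.05312339] x,y mm -0.2602975173601171 -6.345346438683218
vial len 0.09577281340921553 vial yaw world -9.877844095703578
line len 0.150579101870425 mid [0.60207446 0.05929738] yaw -11.198228483734288
cap [0.60217725 0.0613881 ] x,y mm -0.30519694697020117 2.070876269471612
base [0.59459871 0.01802323] x,y mm 0.6821895070957904 -41.94015831054751
mid [0.59838798 0.03970566] x,y mm 0.18849628006279395 -19.934641020537942
vial len 0.04402210918178855 vial yaw world -9.91301471029718
```

Run:
```python
from meas import *
s,f=pickle.load(open("wrist15.pkl","rb")); p,R=np.array(s['eef_pos']),np.array(s['tool_rot'])
b=wray(f,p,R,(204.5,266.5),.034);print(b)
for t in(b,np.array([.4788,-.1012,.034])): print(R.T@(t-p))
```

```text
[ 0.48054484 -0.09932733  0.034     ]
[ 0.17307741 -0.08916996  0.09246382]
[ 0.17308379 -0.09053129  0.09463133]
```

Run:
```python
from h import *
T=lambda u,v:(200+(u+.5)/5-.5,125+(v+.5)/5-.5)
S=lambda u,v:(240+(u+.5)/5-.5,165+(v+.5)/5-.5)
yy=np.array([.1925,.9813]);xx=np.array([.9813,-.1925]);m=np.array([.6022,.0591])
for w in (ray('top',T(592,303),.107),ray('side',S(354,295),.107)):
    print(w,(w[:2]-m)@xx*1e3,(w[:2]-m)@yy*1e3+60)
```

```text
[ 0.57093546 -0.1083379   0.107     ] 1.5519028151290615 -110.32523865332408
[ 0.57508664 -0.10472461  0.107     ] 4.929900861891907 -105.98040725339592
```

{"method": "jog_arm", "body": {
  "targets": [
    [0, -0.03, 0.031, 0, 0, 0, 1],
    [0, -0.06, 0.062, 0, 0, 0, 1],
    [0.02, -0.09, 0.0935, 0, 0, 0, 1],
    [0.06, -0.09, 0.0935, 0, 0, 0, 1],
    [0.09, -0.09, 0.0935, 0, 0, 0, 1],
    [0.09, -0.09, 0.0935, 0, 0, 0, 1],
    [0.09, -0.09, 0.0935, 0, 0, 0, 1]
  ]
}}

```text
clock: 24.02
eef_pos: [0.4825, -0.1, 0.1194]
tool_rot: [[0.001, 0.982, -0.188], [0.0, -0.188, -0.982], [-1.0, 0.001, -0.0]]
contact_force: [0.2, 0.4, 0.4]
grip_width: -0.0
```

```bash
python3 snap.py 16 wrist side
```

```text
{'clock': 24.125, 'eef_pos': [0.4833, -0.1003, 0.1202], 'tool_rot': [[0.0028, 0.9821, -0.1884], [-0.0005, -0.1884, -0.9821], [-1.0, 0.0029, -0.0]], 'contact_force': [0.7089, -1.1447, 0.2709], 'grip_width': 0.0007}
```

View pics/wrist16.png

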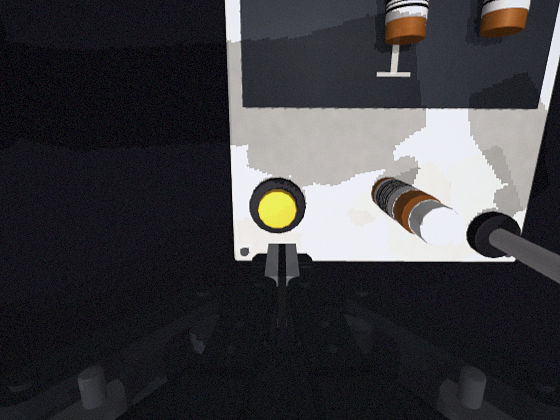

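View pics/side16.png

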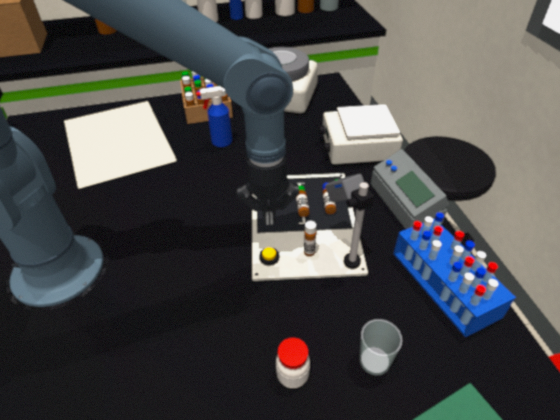

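Run:
```python
from station import robot
import numpy as np
print(np.round(robot.observe()['joints'],3))
from meas import *
s,f=pickle.load(open("wrist16.pkl","rb")); p,R=np.array(s['eef_pos']),np.array(s['tool_rot'])
b=wray(f,p,R,(277,210),.034);print(b,R.T@(b-p))
```

```text
[ 0.621  0.257 -0.552  2.035  0.173  0.891 -0.214]
[ 0.47904689 -0.09983508  0.034     ] [ 0.08540146 -0.00347036  0.00047813]
```

{"method": "jog_arm", "body": {
  "targets": [
    [0, -0.004, 0, -0.17, 0, 0, 1],
    [0, -0.004, 0, -0.34, 0, 0, 1],
    [0, -0.004, 0, -0.51, 0, 0, 1],
    [0, -0.004, 0, -0.68, 0, 0, 1],
    [0.03, -0.004, 0, -0.8, 0, 0, 1],
    [0.06, -0.004, 0, -0.8, 0, 0, 1],
    [0.08, -0.004, 0, -0.8, 0, 0, 1],
    [0.08, -0.004, 0, -0.8, 0, 0, 1],
    [0.08, -0.004, 0, -0.8, 0, 0, 1]
  ]
}}

```text
clock: 25.25
eef_pos: [0.479, -0.0996, 0.0398]
tool_rot: [[0.002, 0.82, 0.573], [-0.0, 0.573, -0.82], [-1.0, 0.001, 0.001]]
contact_force: [0.3, 0.2, -0.2]
grip_width: -0.0
```

```bash
python3 snap.py 17 wrist side; python3 -c "
import cv2
i=cv2.imread('pics/side17.png'); cv2.imwrite('pics/s17d.png',cv2.resize(i[150:290,220:400],(771,600),interpolation=cv2.INTER_CUBIC))"
```

```text
{'clock': 25.35, 'eef_pos': [0.4791, -0.0998, 0.04], 'tool_rot': [[0.0025, 0.8196, 0.5729], [-0.0008, 0.5729, -0.8196], [-1.0, 0.0016, 0.0021]], 'contact_force': [-0.7943, 0.1645, 0.843], 'grip_width': -0.002}
```

View pics/wrist17.png

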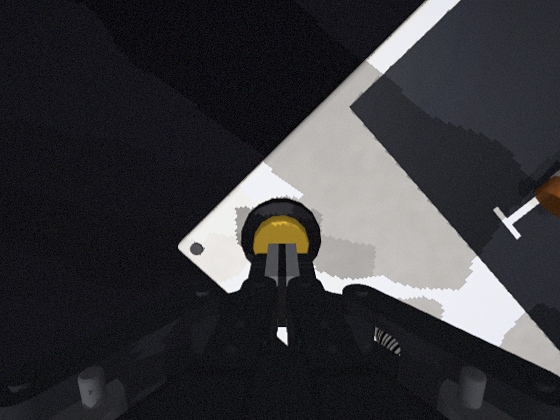

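View pics/s17d.png

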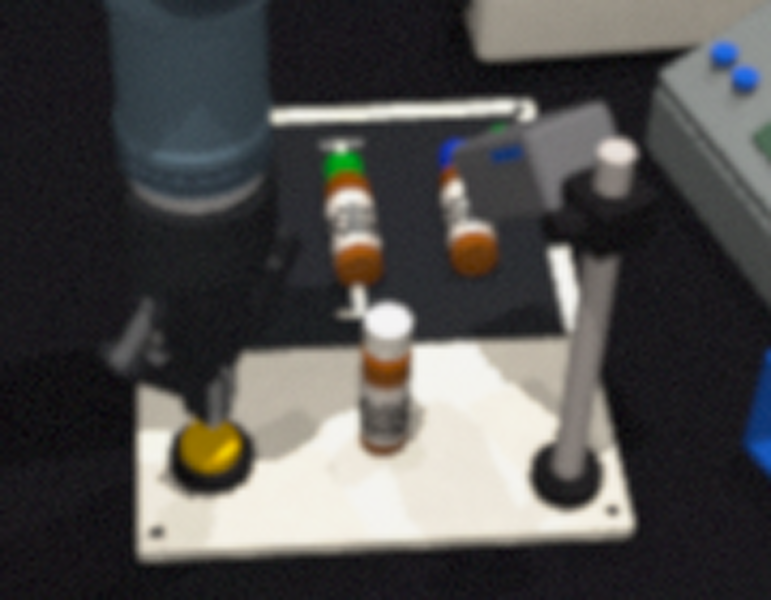

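{"method": "jog_arm", "body": {
  "targets": [
    [0.005, 0, 0, 0, 0, 0, 1],
    [0.01, 0, 0, 0, 0, 0, 1],
    [0.015, 0, 0, 0, 0, 0, 1],
    [0.015, 0, 0, 0, 0, 0, 1]
  ]
}}

```text
clock: 25.85
eef_pos: [0.4772, -0.0995, 0.0231]
tool_rot: [[-0.001, 0.82, 0.573], [0.0, 0.573, -0.82], [-1.0, -0.001, -0.001]]
contact_force: [-0.4, 0.3, -0.0]
grip_width: -0.004
```

{"method": "jog_arm", "body": {
  "targets": [
    [0.003, 0, 0, 0, 0, 0, 1],
    [0.006, 0, 0, 0, 0, 0, 1],
    [0.006, 0, 0, 0, 0, 0, 1]
  ]
}}

```text
clock: 26.22
eef_pos: [0.4779, -0.0995, 0.0179]
tool_rot: [[-0.0, 0.82, 0.573], [-0.0, 0.573, -0.82], [-1.0, -0.0, 0.0]]
contact_force: [-1.5, 0.8, 3.8]
grip_width: 0.001
```

{"method": "jog_arm", "body": {
  "targets": [
    [0.002, 0, 0, 0, 0, 0, 1],
    [0.002, 0, 0, 0, 0, 0, 1]
  ]
}}

```text
clock: 26.48
eef_pos: [0.4779, -0.0996, 0.0162]
tool_rot: [[-0.0, 0.82, 0.573], [-0.0, 0.573, -0.82], [-1.0, -0.0, 0.0]]
contact_force: [-2.6, 0.6, 6.5]
grip_width: -0.001
```

Continue to the hard stop, where the position stalls and force climbs.

{"method": "jog_arm", "body": {
  "targets": [
    [0.001, 0, 0, 0, 0, 0, 1],
    [0.001, 0, 0, 0, 0, 0, 1]
  ]
}}

```text
clock: 26.72
eef_pos: [0.478, -0.0996, 0.0161]
tool_rot: [[-0.001, 0.82, 0.573], [-0.001, 0.573, -0.82], [-1.0, -0.001, 0.001]]
contact_force: [-5.0, 0.8, 14.6]
grip_width: 0.001
```

{"method": "jog_arm", "body": {
  "targets": [
    [0.001, 0, 0, 0, 0, 0, 1],
    [0.001, 0, 0, 0, 0, 0, 1],
    [0.001, 0, 0, 0, 0, 0, 1]
  ]
}}

```text
clock: 27.1
eef_pos: [0.478, -0.0996, 0.0159]
tool_rot: [[-0.001, 0.82, 0.573], [-0.002, 0.573, -0.82], [-1.0, -0.002, 0.001]]
contact_force: [-7.2, 1.6, 20.7]
grip_width: 0.001
```

```bash
python3 snap.py 18 side; python3 -c "
import cv2
i=cv2.imread('pics/side18.png'); cv2.imwrite('pics/s18d.png',cv2.resize(i[150:290,220:400],(771,600),interpolation=cv2.INTER_CUBIC))"
```

```text
{'clock': 27.15, 'eef_pos': [0.478, -0.0996, 0.016], 'tool_rot': [[-0.0011, 0.8196, 0.573], [-0.0019, 0.573, -0.8196], [-1.0, -0.002, 0.0009]], 'contact_force': [-6.5371, 1.057, 21.5454], 'grip_width': 0.0015}
```

View pics/s18d.png

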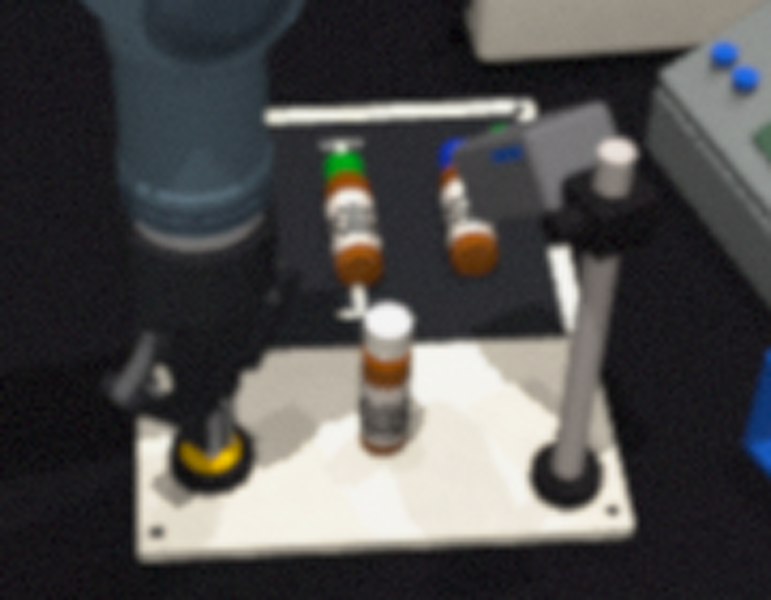

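Stalled at z ≈ 0.016 with 21 N, so the button is at its stop. I release it and back away upward.

{"method": "jog_arm", "body": {
  "targets": [
    [-0.003, 0, 0, 0, 0, 0, 1],
    [-0.008, 0, 0, 0, 0, 0, 1],
    [-0.02, 0, 0, 0, 0, 0, 1],
    [-0.06, 0, 0, 0, 0, 0, 1],
    [-0.12, 0, 0, 0, 0, 0, 1],
    [-0.17, 0, 0, 0, 0, 0, 1],
    [-0.17, 0, 0.04, 0, 0, 0, 1],
    [-0.17, 0, 0.04, 0, 0, 0, 1],
    [-0.17, 0, 0.04, 0, 0, 0, 1],
    [-0.17, 0, 0.04, 0, 0, 0, 1]
  ]
}}

```text
clock: 28.4
eef_pos: [0.4998, -0.1312, 0.183]
tool_rot: [[-0.002, 0.819, 0.574], [0.001, 0.574, -0.819], [-1.0, -0.001, -0.002]]
contact_force: [0.0, 0.3, 0.7]
grip_width: -0.001
```

```bash
python3 snap.py 19 wrist top side; python3 -c "
import cv2
i=cv2.imread('pics/top19.png')[125:250,200:360]; cv2.imwrite('pics/top19c.png',cv2.resize(i,(768,600),interpolation=cv2.INTER_CUBIC))
i=cv2.imread('pics/side19.png')[150:290,220:400]; cv2.imwrite('pics/side19c.png',cv2.resize(i,(771,600),interpolation=cv2.INTER_CUBIC))"
```

```text
{'clock': 28.55, 'eef_pos': [0.5002, -0.1315, 0.1833], 'tool_rot': [[-0.001, 0.8188, 0.5741], [0.0004, 0.5741, -0.8188], [-1.0, -0.0005, -0.0009]], 'contact_force': [1.0043, 0.4836, 0.3297], 'grip_width': 0.0017}
```

View pics/top19c.png

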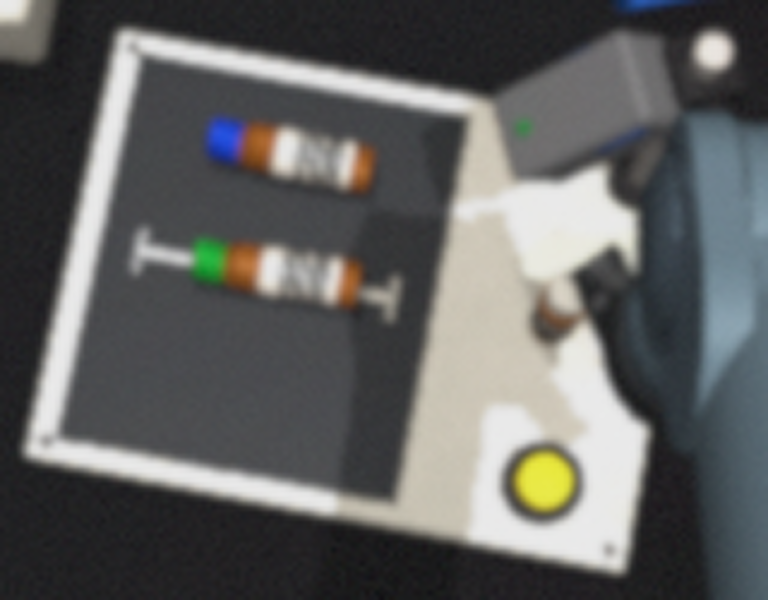

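View pics/side19c.png

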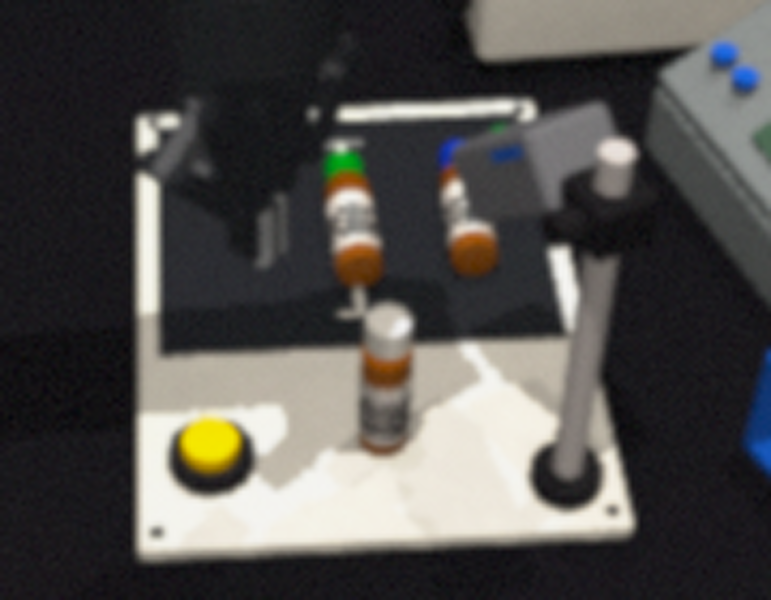

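View pics/wrist19.png

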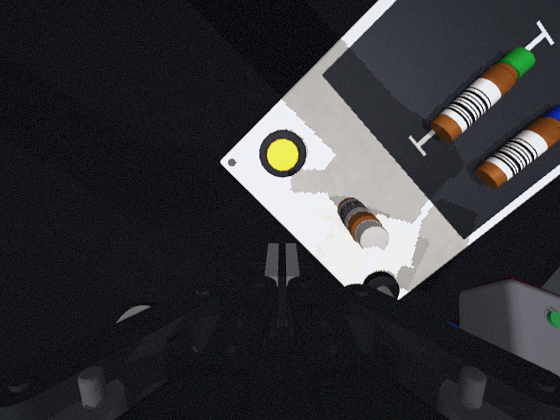

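```bash
python3 -c "
from station import robot
print(robot.hand_in())"
```

```text
the job is handed in; nothing more can be done
None
```

The green vial lies still on the white line, the trigger was pressed fully and let go, and I handed the job in at about 28.6 s.

- **Rolling:** I rolled the vial with the closed fingertips in five short strokes at about 2–8 N. The finger was lifted and moved back between strokes.
- **Position:** A wrist picture taken before the press put the vial's middle about 0.3 mm from the line's centre line. It sits about 1.3° off the line's direction. That slight turn was there from the start; I left it, because turning the vial would have meant dragging it. Its middle is about 6 mm from the line's midpoint along the line.
- **Trigger:** The button moved down until it stopped, at about 21 N, and is back up in the last pictures.
- **Final check:** After the press I did not measure again. The last pictures show the vial still on the line. The blue and white vials look unmoved and the robot is clear of everything.

**Disagreement with the data sheet:** The closed fingertips touched the vial about 12 mm behind the TCP, not 25 mm ahead of it. I relied on the pictures and the felt contact instead.

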